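# Hook a trapped gel spacer out of its dock

## Robot

A 6-joint arm with a two-finger parallel gripper is mounted at the origin on a cart in front of the work surface, level with it; the furniture and walls round the work are solid. World frame = base frame: x ahead of the robot, y to its left, z up, the work surface at z = 0. Lengths are in m, angles in degrees, forces in N, time in s.
With the tool pointing down it reaches from about 0.4 to 0.825 m from the base axis. Payload 7 kg.
Tool frame: the origin (TCP) lies midway between the tips of the shut fingers; the grasp point (between the pads) lies r.grip_depth behind it (r.grip_depth is the distance from the TCP to the grasp point, in m); z points along the fingers, y is the direction in which the jaws open and shut (so a half turn about z gives the same grasp; the last joint's range is limited). The gripper opens to 88 mm and grips with 3 to 60 N. Pads are 19 mm wide; open, the fingers measure 130 mm over their backs; the gripper's body (78 mm by 193 mm) begins 47 mm behind the grasp point.
Start: joints at [80.449, 20.546, 0.682, 0, -70.136, -16.507], TCP at [0.297, 0.606, 0.227] pointing down, gripper open.
Joint ranges: [-176.03, 176.03], [-82.01, 121.73], [-58.28, 71.71], [-173.87, 95.51], [-174.79, -0.11], [-173.66, 173.66]. Speed limits (degrees/s): [136.94, 136.94, 172.46, 180, 180, 180].

## Interface

Orientations are given as [roll, pitch, yaw] about the fixed x, y, z axes, in that order (R = Rz(yaw) Ry(pitch) Rx(roll)).
In Python, from plant import r, imaging, close_job gives the robot as it stands.
- The arm moves only by the tool step_arm, never from a script. Its argument "commands" is a list of rows, each a list of 2 entries, a list of its own where there are three numbers: the shift along the tool's x, y, z in mm, then the turn about the tool's z in degrees. In form: [[[x, y, z], twist], ...]. A call has 1 to 20 rows; each row shifts and turns the commanded pose from where the row before left it, along the tool's axes as they then stand; what a row does not reach is not made up. A row lasts 1/8 s, in which the tool goes at most 62.5 mm and 10.7 degrees, less where a joint would pass 70% of its speed; a pose out of reach is approached as far as the arm can. A call with a gripper value outside its range is refused whole. "gripper" is the closure, from 0 (fully open) to 1 (shut), set as the call begins (left out, the last holds). The fingers move at their own pace and stop on an object; "grip_force" is the grip in N (left out, the last holds). Time passes only in rows, so rows that do not move let the fingers close. It gives the time, the measured TCP pose, the force and the opening at its end, in the units of the state.
- r.get_state(): the state, without advancing time (a new reading comes with each control period).
- imaging.capture(name): name is "side" or "top" or "wrist"; returns a dict with "img" (480x640x3 uint8, red, green, blue), "z_map" (480x640 float32, m along the optical axis (not along the pixel's ray), 0 where there is no reading), "vfov" (degrees; the focal length in pixels is half the picture's height over the tangent of half this angle, whatever the lens; pixels are square), "cx", "cy" (the principal point, pixels), "extrinsics" (4x4, takes a point from camera to world coordinates); the wrist camera has in their place "T_tool_cam" (4x4, takes a point from camera to tool coordinates, whose origin is the TCP and whose axes are the flange's). Camera axes: x right, y down, z forward; pixel columns grow to the right and rows downward; lengths in m; the calibration is good to about 2 mm. The wrist camera is an equidistant fisheye: a pixel r from the principal point sees the ray r / f radians off the axis. A picture is of the moment at which its call begins: read the wrist's pose just before it.
- close_job(): hands the job in, once; it reports no verdict.
The state is a dict: "time_s": time; "joints": joint angles; "qd": joint speeds; "joint_torque": joint torques, N m; "tcp_pos": TCP position; "eef_rot": TCP orientation; "contact_force": force on the tool from outside, world axes, zero at the start; "moment": the same for the moment, N m; "gripper_width": finger opening in m.
Only numpy, scipy, OpenCV 4.12 (cv2) and the standard library are available. Lean on these libraries where they do the work, as an engineer would, in place of code of your own. Each camera call takes 0.05 s, during which the arm holds its last target.

## Task

The orange gel spacer is stuck at the bottom of a narrow slot in the grey dock. Take the hooked pick from its stand, feel gently down behind the spacer's catch with the hook, and drag the orange spacer along its slot until it lies flat and fully out on the metal ledge in front; then hang the pick back in the ring of its stand. Do not touch the spacers with the gripper, do not force the pick, and leave the white spacer and the other things where they are.

Things in the scene. Friction and masses are not known exactly. Their poses are not given: they have to be found in the camera images.
- dock: Fixed spacer dock, 220 x 90 mm; yaw within 0.35 rad. Origin on the bench under its middle; x along the slots to their closed end (away from the robot), y left, z up. Aluminium floor, top at z = 8 mm, under everything; on it a grey block from x = -5 to 105 mm, top at z = 49 mm, with two slots along x, centred on y = +15 and -15 mm. In front of it, x = -115 to -5 mm, is the open ledge.
- slot_l (a point): Bottom of the mouth (front end, x = -5 mm) of the left slot, y = +15 mm. Each slot is 10 mm wide, 41 mm deep, open at the top and front, closed at dock x = 93 mm. A sprung rubber shoe in its outer wall (dock x = 30 to 46 mm, up to z = 13.5 mm) presses the spacer sideways: dragging it takes about 5 to 10 N until its rear end is past the shoe, then it slides freely.
- slot_r (a point): Bottom of the mouth of the right slot (y = -15 mm), which is the same.
- ledge (a point): Middle of the landing ledge's surface, 60 mm in front of the dock's origin, level with the slots' bottoms. It is 110 mm long and 90 mm wide, with rims 7 mm high and 5 mm thick along its left, right and front edges.
- spacer_orange: Orange spacer in either slot. Bar 60 (x) x 8 x 6 mm, origin under its centre, axes as the dock's; starts with its centre at dock x = 45 to 58 mm. Near its front stands a catch: a post at x = -28 to -22 mm, 15.5 mm high, whose lip (z = 12.5 to 15.5 mm) overhangs rearward to x = -16 mm. The hook's foot goes down onto the bar behind the lip, then forward under the lip.
- spacer_white: White spacer of the same shape, loose, in the other slot: to be left where it is.
- pick_handle (a point): Centre of the pick's handle, a green block 20 mm (x) by 16 mm (y) by 50 mm high. The pick hangs upright in its stand. Below the handle is a round collar, 38 mm across, 5 mm thick, its underside 30 mm below this point, then a sleeve 10 mm across down to 58 mm below this point. About 0.11 kg.
- pick: The whole pick; origin and axes as pick_handle. From its sleeve comes a shank 5 mm thick; at its end a foot 4.4 mm thick points to the pick's -x, reaching 9.7 mm from the shank's axis. The shank's length is adjustable and clamped (yields only above 60 N): the foot's underside is 96 to 122 mm below the handle's centre, not known beforehand.
- stand_seat (a point): Centre of the ring of the fixed pick stand, on the top face of a steel plate 60 x 50 x 6 mm, 105 mm above the bench, with a hole 26 mm across; the post is 45 mm behind it (+x) and no higher. The pick's collar rests on this face, its shank goes down through the hole, from above.
- petri: Petri dish, 90 mm across, 12 mm high, loose bystander.
- tape: Roll of label tape, 77 mm across, 19 mm high, loose bystander.
- marker: Green marker lying on the bench, 128 mm long, 16 mm thick, loose bystander.
Mind the look-alikes: they are no part of the job. What is shaped like the pick but red is not meant.

How it is judged:
By the outcome, as a careful person would: the job done as asked, in the order asked, and still so for the second after the job is handed in, with the robot touching nothing.
It also fails if it takes over 64 s, if anything falls off the work surface, if the arm or the gripper's body presses on something with over 40 N, if the wrist force passes 120 N, or if a joint passes its speed limit or range.

## Working session

There is one attempt and no reset: what is moved stays moved. The work goes in short steps, Python scripts to look and compute and a tool call to move; the robot and the scene stay as the last step left them, time stands still between calls to the robot, and variables do not carry over. Pictures are saved under pics/ and viewed, and the job is handed in when it is done.

Besides the shell and the picture viewer there is one more tool, called after "Call:" by a JSON object that holds its "fn" and its "kwargs". step_arm: Moves the arm, as the interface text tells. Its arguments: {"type":"object","properties":{"commands":{"type":"array","items":{"type":"array"}},"gripper":{"type":"number"},"grip_force":{"type":"number"}},"required":["commands"]}

```bash
ls; mkdir -p pics; cat > h.py <<'E'
import numpy as np, cv2
from plant import r, imaging, close_job
def cap(n,name):
    s=r.get_state(); c=imaging.capture(n)
    cv2.imwrite(f'pics/{name}.png',c['img'][:,:,::-1]); np.savez(f'pics/{name}.npz',pos=s['tcp_pos'],rot=s['eef_rot'],**c)
    return c
E
python3 - <<'E'
from h import *
print(r.get_state(), r.grip_depth)
for n in ['side','top','wrist']:
    c=cap(n,n+'0'); print(n,c['vfov'],c['cx'],c['cy'],c.get('extrinsics',c.get('T_tool_cam')))
print(r.get_state()['time_s'])
E
```

```text
pics
{'time_s': 0.0, 'joints': array([ 8.04482549e+01,  2.05925136e+01,  6.34352721e-01, -1.90071942e-02,
       -7.01315629e+01, -1.65069050e+01]), 'qd': array([ 0.00508557,  0.03169093, -0.06261883, -0.00898308, -0.05691059,
        0.02833851]), 'joint_torque': array([ 2.79076034e-03, -5.82726574e+01,  2.93047732e+01,  6.99658647e+00,
        6.97416253e-03, -1.46059956e-04]), 'tcp_pos': array([0.29634315, 0.60596414, 0.22561837]), 'eef_rot': array([ 1.79908897e+02, -8.36424311e-03, -2.60651173e+01]), 'contact_force': array([-0.6717977 , -0.14849944, -0.41217192]), 'moment': array([ 0.07808464,  0.0360815 , -0.00491581]), 'gripper_width': 0.08757244639728098} 0.0188
side 46.54829377264138 323.39444063033756 240.84187410924372 [[ 0.93604779 -0.19371661  0.29374888  0.14445986]
 [-0.35140698 -0.55758567  0.75207138 -0.78291777]
 [ 0.01810144 -0.80720016 -0.59000021  0.83948236]
 [ 0.          0.          0.          1.        ]]
top 43.40571992777951 315.96979086704454 225.61821403918285 [[ 0.02777388 -0.97721899  0.21040831  0.14846869]
 [-0.99960831 -0.02787608  0.0024807   0.14816008]
 [ 0.00344117 -0.2103948  -0.97761045  1.74546417]
 [ 0.          0.          0.          1.        ]]
wrist 65.70646984690485 313.27384691394303 240.12599470158827 [[-8.03818893e-04 -9.63875367e-01 -2.66352454e-01  7.20673990e-02]
 [ 9.99999320e-01 -9.99720492e-04  5.99910409e-04 -2.28731287e-05]
 [-8.44516873e-04 -2.66351791e-01  9.63875516e-01 -1.57814991e-01]
 [ 0.00000000e+00  0.00000000e+00  0.00000000e+00  1.00000000e+00]]
0.15
```

View pics/side0.png

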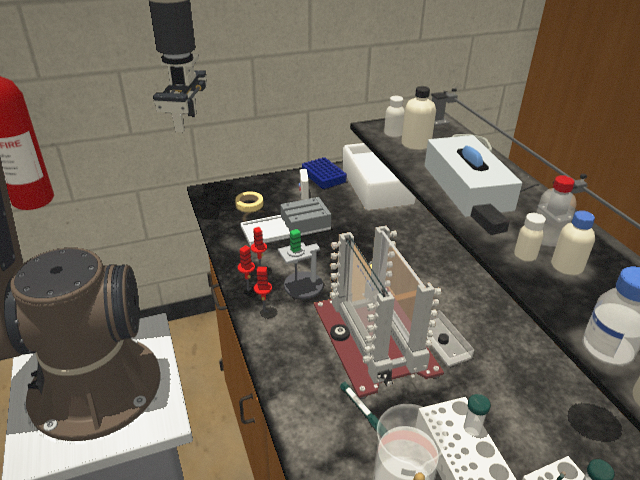

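View pics/top0.png

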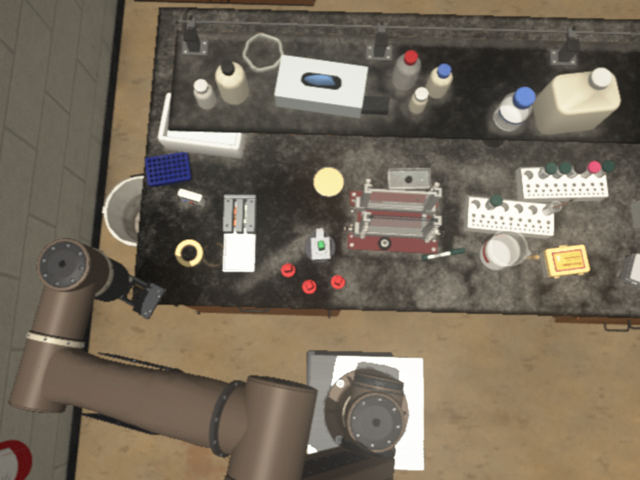

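View pics/wrist0.png

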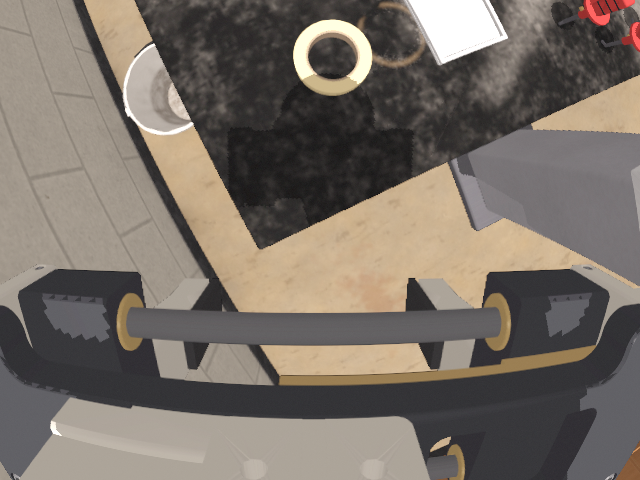

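The top view shows the green pick in its stand at about (320,245). Three red look-alikes stand at (288,270), (309,287) and (338,282). The dock is at (240,235), with the ledge at its lower, robot-facing end and orange in one slot. The green marker at (445,253) is another green thing, but it lies flat. I'll measure these and check a close crop.

```bash
cat >> h.py <<'E'
def P(c,u,v,z=None):
    """world point at pixel; from depth or on plane z (top/side)"""
    f=240/np.tan(np.radians(c['vfov']/2)); T=c['extrinsics']
    d=np.array([(u-c['cx'])/f,(v-c['cy'])/f,1.]); 
    if z is None: return T[:3,:3]@(d*c['z_map'][int(round(v)),int(round(u))])+T[:3,3]
    w=T[:3,:3]@d; return T[:3,3]+w*(z-T[2,3])/w[2]
def big(img,x0,y0,x1,y1,s,name):
    cv2.imwrite(f'pics/{name}.png',cv2.resize(np.ascontiguousarray(img[y0:y1,x0:x1,::-1]),None,fx=s,fy=s,interpolation=cv2.INTER_CUBIC))
E
python3 - <<'E'
from h import *
for n in ['top','side']:
    c=dict(np.load(f'pics/{n}0.npz')); hsv=cv2.cvtColor(c['img'],cv2.COLOR_RGB2HSV)
    for col,(a,b) in {'green':((50,150,50),(75,255,255)),'orange':((6,140,100),(17,255,255))}.items():
        m=cv2.inRange(hsv,a,b); k,l,st,ce=cv2.connectedComponentsWithStats(m)
        for i in range(1,k):
            if st[i,4]>4:
                ys,xs=np.where(l==i); Z=np.array([P(c,x,y) for x,y in zip(xs,ys)])
                print(n,col,st[i],ce[i].round(1),np.median(Z,0).round(4),Z[:,2].min().round(3),Z[:,2].max().round(3), 'top', Z[Z[:,2]>Z[:,2].max()-.006].mean(0).round(4))
t=np.load('pics/top0.npz')['img'];s=np.load('pics/side0.npz')['img']
big(t,210,180,350,300,5,'topc'); big(s,220,160,340,310,4,'sidec')
E
```

```text
top orange [233 220   2   5   6] [233.8 222.2] [0.5215 0.3924 0.0234] 0.016 0.027 top [0.5213 0.3928 0.0247]
top orange [564 264   6   2   7] [566.3 264.3] [ 0.4203 -0.5553  0.0596] 0.056 0.063 top [ 0.4195 -0.5563  0.0605]
top orange [577 317   3   3   7] [577.7 318. ] [ 0.3157 -0.8566 -0.5757] -0.59 -0.565 top [ 0.3142 -0.8537 -0.568 ]
side green [290 229  10   9  70] [294.7 233.1] [0.4374 0.1344 0.1563] 0.147 0.839 top [ 0.1445 -0.7829  0.8395]
side green [290 238  11  14  85] [295.3 244.6] [0.4378 0.1321 0.1262] 0.108 0.144 top [0.4376 0.1317 0.1404]
side orange [536 115   4   4   7] [537.7 116.6] [ 1.7881  0.9697 -0.1121] -0.12 -0.107 top [ 1.7885  0.9662 -0.1096]
side orange [514 125   6  11  23] [517.3 130.5] [ 1.7879  1.0681 -0.2205] -0.24 -0.195 top [ 1.7901  1.0671 -0.1967]
side orange [532 124   5   9  14] [534.  127.6] [ 1.7895  0.971  -0.1642] -0.186 -0.143 top [ 1.7799  0.9623 -0.143 ]
side orange [577 125   4   4   7] [578.3 126.7] [ 1.7885  0.7421 -0.0585] -0.073 -0.054 top [ 1.7877  0.738  -0.0571]
side orange [545 126   4  10  14] [546.6 131.1] [ 1.7885  0.8971 -0.1
[... 2522 characters left out ...]
range [236 415   4   3   7] [237.9 415.6] [ 0.3108  0.3822 -0.7183] -0.784 -0.689 top [ 0.3104  0.3593 -0.6891]
side orange [267 427  12  45 163] [271.2 450.3] [ 0.3372  0.0511 -0.4618] -0.557 0.839 top [ 0.1445 -0.7829  0.8395]
side orange [247 449   5   8  17] [248.9 452.6] [ 0.3109  0.2454 -0.7347] -0.805 -0.682 top [ 0.311   0.2186 -0.6816]
side orange [255 449   4   6  10] [256.3 451.8] [ 0.3107  0.1183 -0.5366] -0.571 -0.519 top [ 0.3105  0.0924 -0.519 ]
side orange [278 461   2   5   5] [278.8 463. ] [ 0.3565  0.0496 -0.5238] -0.531 -0.509 top [ 0.3536  0.0477 -0.5087]
side orange [270 466   7  14  31] [271.8 473. ] [ 0.3349  0.0511 -0.5626] -0.604 -0.519 top [ 0.3311  0.0476 -0.5194]
```

View pics/topc.png

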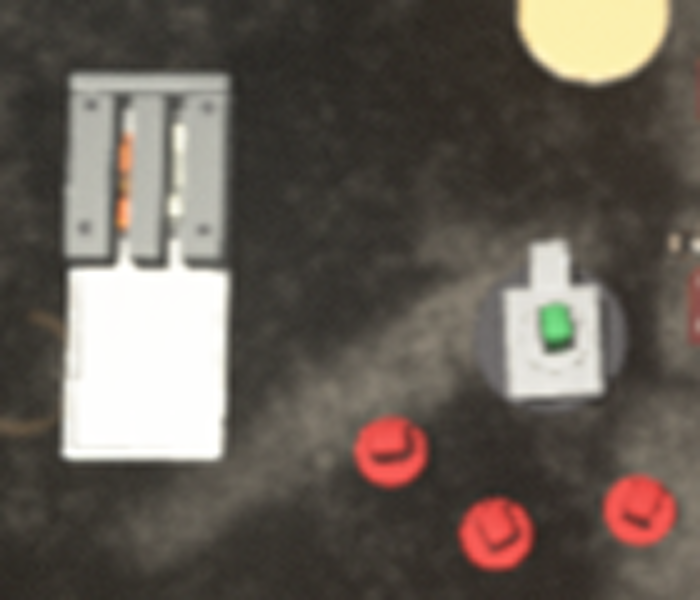

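View pics/sidec.png

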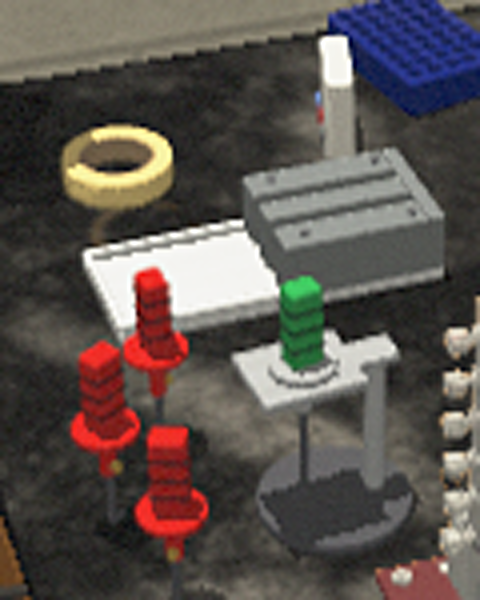

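```bash
python3 - <<'E'
from h import *
c=dict(np.load('pics/top0.npz')); hsv=cv2.cvtColor(c['img'],cv2.COLOR_RGB2HSV)
m=cv2.inRange(hsv,(0,150,80),(5,255,255))|cv2.inRange(hsv,(172,150,80),(180,255,255)); k,l,st,ce=cv2.connectedComponentsWithStats(m)
for i in range(1,k):
    if st[i,4]>80 and st[i,0]<400:
        ys,xs=np.where(l==i); Z=np.array([P(c,x,y) for x,y in zip(xs,ys)]);print(ce[i],np.median(Z,0).round(3),Z[:,2].max().round(3), Z[Z[:,2]>Z[:,2].max()-.008].mean(0).round(3))
# crop px -> full: x=210+u/5,y=180+v/5
q=lambda u,v,z=None:P(c,210+u/5-.4,180+v/5-.4,z).round(4)
print('plate corners',[q(u,v,.105) for u,v in((505,288),(603,288),(603,398),(505,398))])
print('handle top',q(549,318,.16),q(555,325),)
print('dock block top: back L/R',q(70,73,.049),q(230,73,.049),'front L/R',q(65,258,.049),q(226,258,.049))
print('ledge front',q(63,458,.015),q(225,458,.015))
print('orange ends',q(126,135,.014),q(123,228,.02), 'white',q(180,125,.014),q(176,215,.02))
g=cv2.inRange(hsv,(45,80,40),(85,255,255)); k,l,st,ce=cv2.connectedComponentsWithStats(g)
for i in range(1,k):
    if st[i,4]>10: print('g',st[i],ce[i])
E
```

```text
[287.66666667 270.10638298] [0.377 0.227 0.075] 0.128 [0.38  0.228 0.123]
[337.40140845 281.76056338] [0.349 0.09  0.076] 1.745 [0.148 0.148 1.745]
[308.92941176 286.48235294] [0.334 0.167 0.074] 1.745 [0.148 0.148 1.745]
[ 19.62280702 456.94385965] [-0.16   0.988 -0.115] -0.037 [-0.129  1.018 -0.041]
plate corners [array([0.4683, 0.1663, 0.105 ]), array([0.4698, 0.112 , 0.105 ]), array([0.4082, 0.1106, 0.105 ]), array([0.4067, 0.1645, 0.105 ])]
handle top [0.4419 0.1417 0.16  ] [0.4388 0.1384 0.1569]
dock block top: back L/R [0.5994 0.4236 0.049 ] [0.602  0.3306 0.049 ] front L/R [0.4896 0.4199 0.049 ] [0.4922 0.3276 0.049 ]
ledge front [0.3786 0.4194 0.015 ] [0.3813 0.3259 0.015 ]
orange ends [0.5718 0.394  0.014 ] [0.5143 0.3917 0.02  ] white [0.5788 0.3624 0.014 ] [0.5229 0.3612 0.02  ]
g [318 241   6   8  38] [320.71052632 244.44736842]
```

Call:
{"fn": "step_arm", "kwargs": {"commands": [[[0, 0, 0], 10.6], [[0, 0, 0], 10.6], [[0, 0, 0], 10.6], [[0, 0, 0], 10.6], [[0, 0, 0], 10.6], [[0, 0, 0], 10.6], [[28, -27, 10], 0], [[28, -27, 10], 0], [[28, -27, 10], 0], [[28, -28, 10], 0], [[28, -28, 11], 0], [[28, -28, 11], 0], [[28, -28, 11], 0], [[28, -28, 11], 0], [[0, 0, 0], 0]], "gripper": 0.4}}

```text
time_s: 2.02
tcp_pos: [0.5198, 0.381, 0.141]
eef_rot: [179.9, -0.1, -89.8]
contact_force: [0.0, -0.1, 0.4]
gripper_width: 0.0526
```

```bash
cat >> h.py <<'E'
from scipy.spatial.transform import Rotation as Ro
def Tw(c):
    T=np.eye(4); T[:3,:3]=Ro.from_euler('xyz',c['rot'],degrees=True).as_matrix(); T[:3,3]=c['pos']; return T@c['T_tool_cam']
def W(c,u,v,z=None):
    f=240/np.tan(np.radians(c['vfov']/2)); T=Tw(c); x,y=u-c['cx'],v-c['cy']; rr=np.hypot(x,y); th=rr/f
    d=np.array([x/rr*np.sin(th),y/rr*np.sin(th),np.cos(th)]) if rr>0 else np.array([0,0,1.])
    if z is None: d=d/d[2]*c['z_map'][int(round(v)),int(round(u))]; return T[:3,:3]@d+T[:3,3]
    w=T[:3,:3]@d; return T[:3,3]+w*(z-T[2,3])/w[2]
def L(name): return dict(np.load(f'pics/{name}.npz'))
E
python3 - <<'E'
from h import *
s=r.get_state(); print(s['time_s'],s['tcp_pos'],s['eef_rot'],s['joints'],s['contact_force'])
cap('wrist','w1')
E
```

```text
2.025 [0.51982553 0.38104979 0.14101502] [ 1.79898322e+02 -1.19975306e-01 -8.98465749e+01] [ 5.35488984e+01  2.14127510e+01 -9.73361508e+00 -1.17635057e-02
 -5.90105765e+01 -5.33895092e+01] [ 0.03817449 -0.05558005  0.40123644]
```

View pics/w1.png

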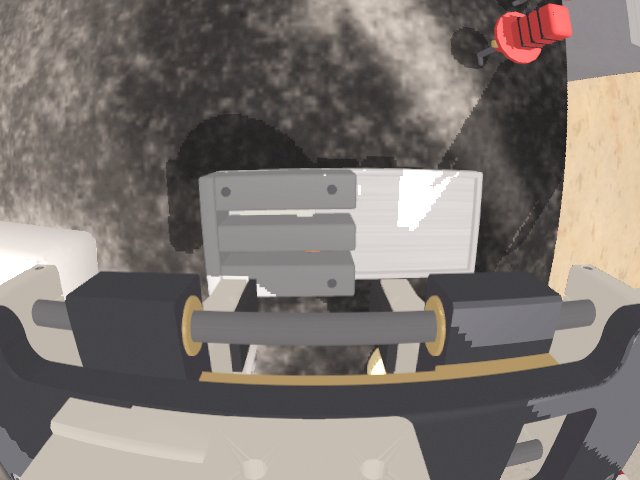

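```bash
python3 - <<'E'
from h import *
c=L('w1'); big(c['img'],190,160,500,310,2.5,'w1c')
im=cv2.cvtColor(c['img'],cv2.COLOR_RGB2GRAY)
for u in (260,300,340): print(u,im[165:300,u].tolist())
E
```

```text
260 [47, 46, 43, 52, 100, 167, 132, 130, 130, 131, 139, 146, 149, 150, 151, 151, 150, 150, 149, 150, 148, 149, 148, 149, 149, 148, 148, 148, 148, 149, 147, 148, 147, 147, 148, 148, 147, 147, 147, 146, 147, 146, 147, 142, 137, 192, 221, 221, 220, 212, 130, 130, 129, 129, 129, 129, 129, 128, 130, 131, 139, 144, 147, 148, 148, 148, 147, 146, 146, 147, 146, 146, 145, 146, 145, 145, 147, 145, 145, 145, 145, 145, 145, 145, 144, 140, 135, 130, 130, 129, 130, 129, 130, 130, 129, 129, 129, 130, 129, 128, 133, 141, 144, 144, 145, 146, 145, 145, 144, 145, 145, 145, 145, 144, 145, 145, 144, 144, 145, 145, 143, 143, 221, 240, 239, 240, 239, 239, 238, 238, 231, 171, 101, 74, 73]
300 [38, 37, 39, 126, 140, 129, 130, 129, 130, 139, 146, 150, 153, 153, 152, 151, 151, 150, 150, 149, 151, 151, 152, 149, 149, 148, 149, 149, 148, 148, 149, 149, 148, 148, 149, 147, 148, 148, 147, 147, 147, 146, 147, 139, 174, 212, 222, 222, 222, 221, 219, 192, 138, 129, 130, 128, 129, 129, 130, 135, 144, 147, 148, 148, 149, 149, 149, 148, 147, 147, 147, 147, 147, 147, 147, 145, 145, 145, 146, 145, 144, 145, 145, 145, 143,
[... 220 characters left out ...]
 143, 141, 113, 83, 90, 91]
340 [39, 41, 39, 132, 154, 130, 130, 129, 133, 143, 148, 153, 153, 153, 153, 153, 153, 152, 153, 151, 150, 151, 152, 151, 150, 150, 151, 150, 151, 149, 149, 149, 149, 149, 149, 148, 149, 148, 148, 147, 147, 148, 143, 137, 200, 214, 215, 196, 148, 130, 130, 129, 130, 129, 130, 131, 129, 129, 131, 141, 144, 150, 150, 150, 150, 149, 149, 149, 149, 149, 148, 149, 147, 148, 147, 147, 147, 147, 147, 145, 146, 146, 146, 145, 142, 137, 129, 130, 131, 129, 129, 129, 130, 129, 129, 129, 130, 130, 131, 135, 141, 145, 145, 146, 146, 146, 147, 147, 146, 146, 146, 146, 144, 145, 146, 146, 144, 145, 144, 145, 144, 145, 145, 143, 145, 145, 144, 143, 143, 143, 112, 66, 39, 40, 43]
```

View pics/w1c.png

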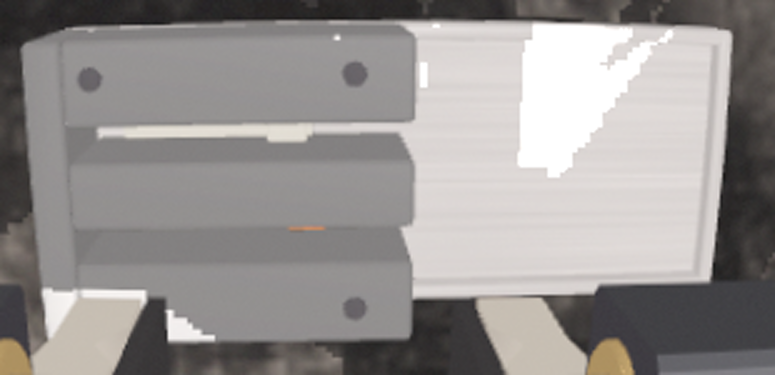

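```bash
python3 - <<'E'
from h import *
c=L('w1'); im=cv2.cvtColor(c['img'],cv2.COLOR_RGB2GRAY).astype(float)
# edges per column at block top: rows for y=-45(rise),-20,-10(rise),+10,+20(rise),+45
res={}
for u in range(235,350,5):
    col=im[:,u]
    def cross(a,b,lev,up):
        for v in range(a,b):
            if (col[v]<lev<=col[v+1]) if up else (col[v]>lev>=col[v+1]): return v+(col[v]-lev)/(col[v]-col[v+1])
    for k,(a,b,lev,up) in {-10:(216,235,140,1),10:(242,258,137,0),20:(258,275,138,1),-45:(168,182,140,1)}.items():
        v=cross(a,b,lev,up)
        if v: res.setdefault(k,[]).append(W(c,u,v,.049))
for k,p in res.items():
    p=np.array(p); a=np.polyfit(p[:,0],p[:,1],1); print(k,len(p),'y@.5=',np.polyval(a,.5).round(4),'yaw',np.degrees(np.arctan(a[0])).round(2),'resid',np.std(p[:,1]-np.polyval(a,p[:,0])).round(5))
# front edge of block
for v in (190,200,230,240,280): 
    row=im[v]; print(v, row[346:362].astype(int).tolist(), W(c,354.8,v,.049).round(4))
# zmap checks
print(W(c,300,190),W(c,300,235),W(c,400,260),'orange',W(c,312,251), W(c,312,251,.0235), 'white lip',W(c,305,214),W(c,305,214,.0235))
hsv=cv2.cvtColor(c['img'],cv2.COLOR_RGB2HSV); m=cv2.inRange(hsv,(5,110,90),(18,255,255)); ys,xs=np.where(m[240:260,230:350]); print(xs+230,ys+240)
E
```

```text
-10 23 y@.5= 0.3663 yaw 0.89 resid 8e-05
10 23 y@.5= 0.385 yaw 0.64 resid 0.00035
20 23 y@.5= 0.396 yaw 0.84 resid 6e-05
-45 23 y@.5= 0.33 yaw -0.97 resid 0.00149
190 [150, 151, 151, 151, 151, 151, 151, 150, 148, 143, 193, 214, 255, 255, 255, 219] [0.4919 0.3425 0.049 ]
200 [148, 148, 148, 149, 148, 148, 149, 148, 145, 142, 183, 207, 213, 213, 213, 213] [0.4917 0.3494 0.049 ]
230 [149, 149, 149, 149, 149, 151, 150, 151, 145, 154, 202, 219, 218, 218, 218, 218] [0.4911 0.3705 0.049 ]
240 [148, 147, 147, 148, 148, 147, 147, 146, 143, 168, 204, 216, 216, 216, 216, 216] [0.4909 0.3777 0.049 ]
280 [145, 145, 145, 144, 147, 146, 145, 142, 118, 65, 47, 47, 44, 46, 50, 48] [0.4899 0.4078 0.049 ]
[0.52908209 0.34283071 0.04816215] [0.52928392 0.37453975 0.04764644] [0.44676255 0.40656906 0.00718193] orange [0.52090797 0.39370886 0.02305696] [0.52090761 0.39357376 0.0235    ] white lip [0.52621212 0.36427571 0.02408301] [0.52622384 0.36439173 0.0235    ]
[310 311 312 313 314 315 316 317 318] [251 251 251 251 251 251 251 251 251]
```

Call:
{"fn": "step_arm", "kwargs": {"commands": [[[30, 10, -18], 0], [[30, 10, -18], 0], [[30, 10, -18], 0], [[30, 10, -16], 0], [[30, 10, 0], 0], [[31, 10, 0], 0], [[31, 11, 0], 0], [[31, 11, 0], 0], [[0, 0, 0], 0]]}}

```text
time_s: 3.2
tcp_pos: [0.4374, 0.1394, 0.2132]
eef_rot: [-180.0, 0.1, -89.7]
contact_force: [0.4, -0.2, 1.2]
gripper_width: 0.0526
```

```bash
python3 - <<'E'
from h import *
s=r.get_state(); print(s['time_s'],s['tcp_pos'],s['eef_rot'],s['contact_force'])
c=cap('wrist','w2'); c=L('w2'); big(c['img'],200,130,440,310,3,'w2c')
E
```

```text
3.2 [0.43739248 0.13944667 0.21322968] [-1.79951583e+02  6.07417373e-02 -8.96758813e+01] [ 0.40416134 -0.18663978  1.16994727]
```

View pics/w2.png

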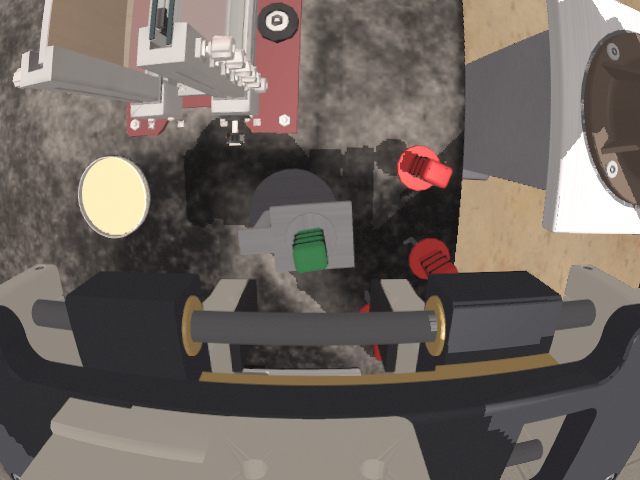

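View pics/w2c.png

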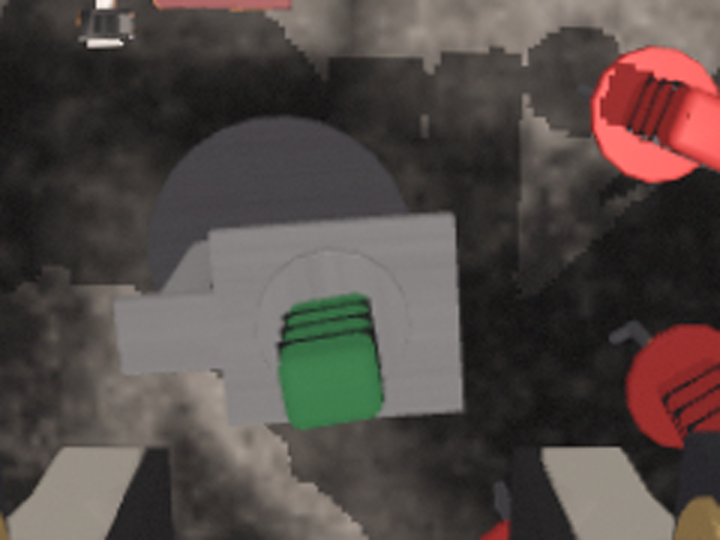

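```bash
python3 - <<'E'
from h import *
c=L('w2'); q=lambda u,v,z=None:W(c,200+u/3-1/3,130+v/3-1/3,z)
hsv=cv2.cvtColor(c['img'],cv2.COLOR_RGB2HSV); m=cv2.inRange(hsv,(50,100,30),(85,255,255)); m[:200]=0;m[290:]=0;m[:,:280]=0;m[:,340:]=0
# top face: by depth
ys,xs=np.where(m); Z=np.array([W(c,x,y) for x,y in zip(xs,ys)]); print(Z[:,2].max())
t=Z[:,2]>.153; print(t.sum()); pts=np.array([W(c,x,y,.16)[:2]*1000 for x,y in zip(xs[t],ys[t])],np.float32); print(cv2.minAreaRect(pts), pts.min(0),pts.max(0))
print('plate',[q(u,v,.105).round(4) for u,v in((210,230),(455,213),(463,410),(228,425))])
print('plate z',q(230,350),q(440,300))
print('collar',[q(u,v,.11).round(4) for u,v in((257,325),(408,315),(330,249))])
E
```

```text
0.3709685867308278
829
((439.8005065917969, 136.62399291992188), (19.24409294128418, 16.78704833984375), 9.211949348449707) [429.54895  127.563835] [449.89832 145.88092]
plate [array([0.4697, 0.1156, 0.105 ]), array([0.4103, 0.1112, 0.105 ]), array([0.4067, 0.1616, 0.105 ]), array([0.4664, 0.1659, 0.105 ])]
plate z [0.46550486 0.14620282 0.10430869] [0.41341241 0.13291454 0.10494363]
collar [array([0.4582, 0.1382, 0.11  ]), array([0.4216, 0.1355, 0.11  ]), array([0.4405, 0.1193, 0.11  ])]
```

Call:
{"fn": "step_arm", "kwargs": {"commands": [[[2.4, -2.4, 0], 0], [[0, 0, 0], -8.9], [[0, 0, 20], 0], [[0, 0, 20], 0], [[0, 0, 20], 0], [[0, 0, 16], 0], [[0, 0, 12], 0], [[0, 0, 7], 0], [[0, 0, 0], 0], [[0, 0, 0], 0]]}}

```text
time_s: 4.5
tcp_pos: [0.4411, 0.1381, 0.118]
eef_rot: [-180.0, 0.0, -80.7]
contact_force: [-0.1, 0.8, 0.3]
gripper_width: 0.0523
```

```bash
python3 - <<'E'
from h import *
s=r.get_state(); print(s['time_s'],s['tcp_pos'],s['eef_rot'],s['contact_force'])
c=cap('wrist','w3'); c=cap('side','s3'); big(c['img'],200,180,380,320,4,'s3c')
E
```

```text
4.5 [0.44106112 0.13806494 0.11802334] [-1.79959102e+02  1.57521832e-02 -8.07492137e+01] [-0.1290829   0.83253107  0.28097453]
```

View pics/w3.png

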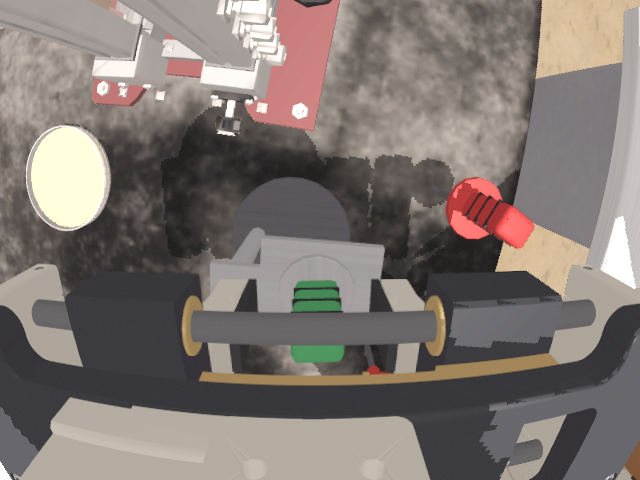

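View pics/s3c.png

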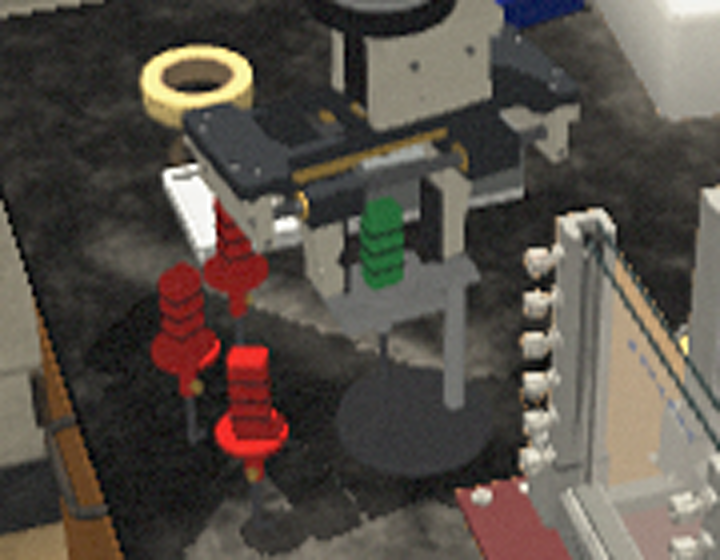

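The side crop shows the jaws straddling the green handle, which is at about (383,240) in the crop. The wrist view has it centred between the fingers and square to them, so I'm closing the gripper.

Call:
{"fn": "step_arm", "kwargs": {"commands": [[[0, 0, 0], 0], [[0, 0, 0], 0], [[0, 0, 0], 0], [[0, 0, 0], 0], [[0, 0, 0], 0], [[0, 0, 0], 0]], "gripper": 1, "grip_force": 50}}

```text
time_s: 5.35
tcp_pos: [0.4407, 0.1378, 0.1176]
eef_rot: [180.0, -0.0, -80.8]
contact_force: [-0.4, -0.4, 1.3]
gripper_width: 0.0196
```

Call:
{"fn": "step_arm", "kwargs": {"commands": [[[0, 0, -4], 0], [[0, 0, -8], 0], [[0, 0, -10], 0], [[0, 0, -12], 0], [[0, 0, -14], 0], [[0, 0, -14], 0], [[0, 0, -14], 0], [[0, 0, -14], 0], [[0, 0, -12], 0], [[0, 0, -6], 0], [[0, 0, 0], 0]]}}

```text
time_s: 6.72
tcp_pos: [0.4408, 0.1379, 0.2258]
eef_rot: [-180.0, 0.0, -80.8]
contact_force: [-0.9, -1.1, -2.0]
gripper_width: 0.0197
```

```bash
python3 - <<'E'
from h import *
s=r.get_state(); print(s['time_s'],s['tcp_pos'],s['eef_rot'],s['contact_force'],s['moment'])
c=cap('wrist','w4'); c=L('w4'); big(c['img'],200,180,440,360,3,'w4c')
c=cap('side','s4'); big(c['img'],220,140,380,290,4,'s4c')
E
```

```text
6.725 [0.44079025 0.13791342 0.22580426] [-1.79978785e+02  1.99198689e-02 -8.07606860e+01] [-0.94404045 -1.0945312  -1.97146553] [ 0.0485894  -0.01060593  0.05315004]
```

View pics/w4c.png

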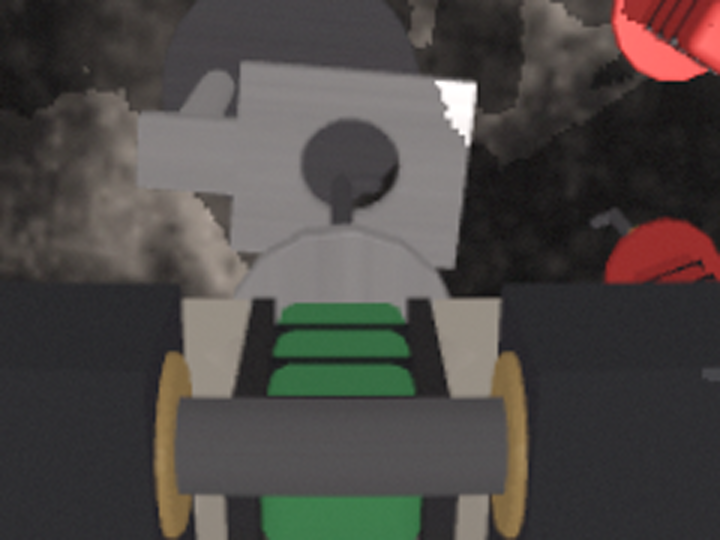

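View pics/s4c.png

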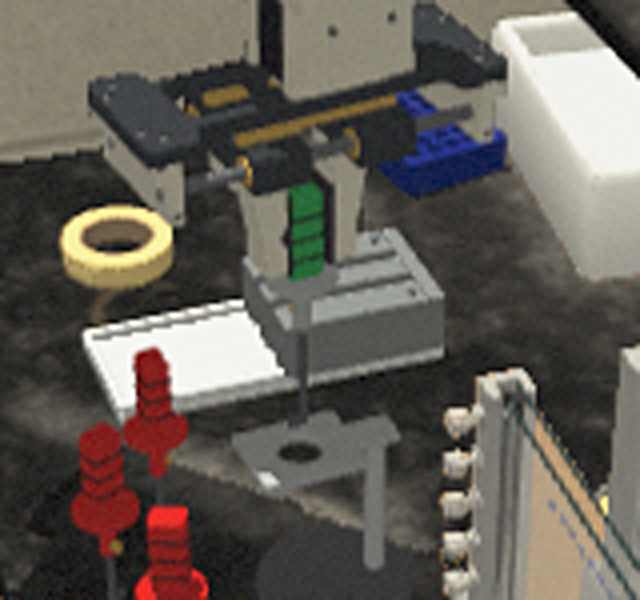

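Call:
{"fn": "step_arm", "kwargs": {"commands": [[[0, 0, -10], 0], [[0, 0, 0], 8.2], [[-31, -13, 0], 0], [[-31, -13, 0], 0], [[-31, -13, 0], 0], [[-31, -13, 0], 0], [[-31, -13, 0], 0], [[-31, -13, 0], 0], [[-32, -13, 5], 0], [[-32, -13, 5], 0], [[0, 0, 0], 0], [[0, 0, 0], 0]]}}

```text
time_s: 8.32
tcp_pos: [0.54, 0.3894, 0.2253]
eef_rot: [180.0, -0.0, -88.9]
contact_force: [0.0, -1.0, -1.0]
gripper_width: 0.0199
```

```bash
python3 - <<'E'
from h import *
s=r.get_state(); print(s['time_s'],s['tcp_pos'],s['eef_rot'],s['contact_force'],s['moment'])
c=cap('wrist','w5'); c=L('w5'); big(c['img'],180,100,460,310,2.8,'w5c')
c=cap('side','s5'); big(c['img'],240,100,400,250,4,'s5c')
c=cap('top','t5'); big(c['img'],180,160,320,280,5,'t5c')
E
```

```text
8.325 [0.54000007 0.38941118 0.22532211] [ 1.79965917e+02 -4.94836058e-02 -8.89498853e+01] [ 4.78238126e-04 -9.96460095e-01 -9.84742366e-01] [ 0.03025877  0.01659443 -0.01755843]
```

View pics/w5c.png

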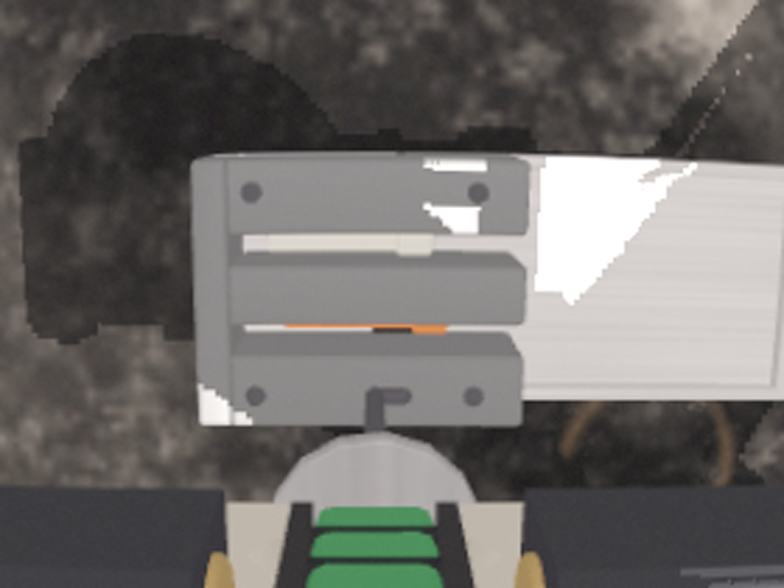

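View pics/s5c.png

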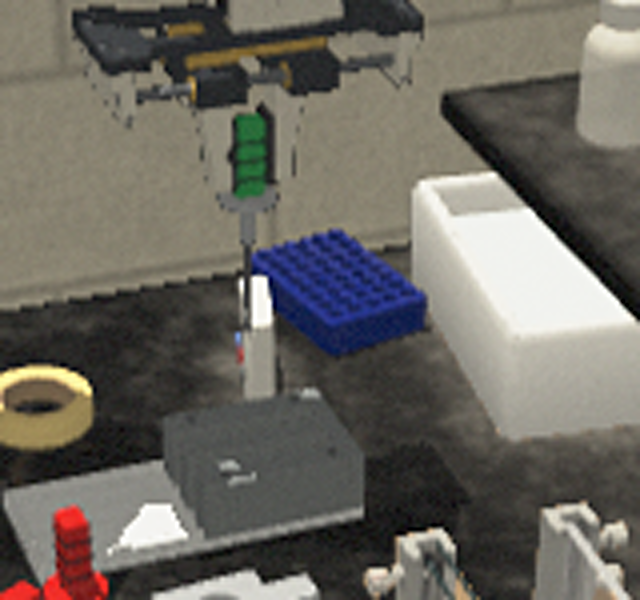

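View pics/t5c.png

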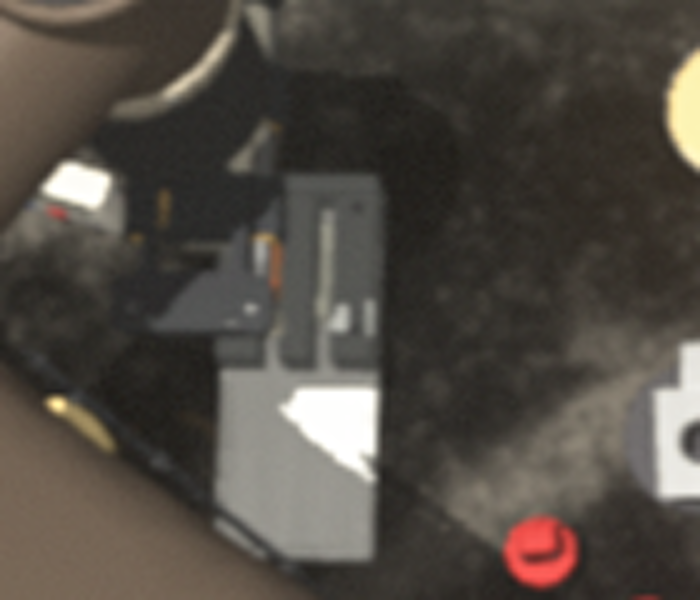

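```bash
python3 - <<'E'
from h import *
c=L('w5'); im=cv2.cvtColor(c['img'],cv2.COLOR_RGB2GRAY).astype(float)
F=lambda u,v:(180+u/2.8-.32,100+v/2.8-.32)
x0,y0=F(365,385); x1,y1=F(420,435); x0,y0,x1,y1=map(int,(x0,y0,x1,y1))
print(x0,y0); print(im[y0:y1,x0:x1].astype(int)); print((c['z_map'][y0:y1,x0:x1]*1000).astype(int))
def cross(col,a,b,lev,up):
    for v in range(a,b):
        if (col[v]<lev<=col[v+1]) if up else (col[v]>lev>=col[v+1]): return v+(col[v]-lev)/(col[v]-col[v+1])
print(im[185:240,300].astype(int).tolist())
E
```

```text
310 237
[[140 140 136 131 131 141 139 140 140 140 139 139 140 140 140 140 140 139
  140]
 [141 133 118 104 107 114 116 115 115 114 115 115 115 114 120 125 137 140
  139]
 [130 113  95  86  86  86  89  92  92  92  93  93  93  94  99 104 123 136
  140]
 [116  89  85  83  86  84  87  94  97  96  96  95  96  96  97  91 106 132
  141]
 [114  84  84  85  84  83  83  94  97  98  98  98  98  99  96  93  95 129
  139]
 [112  85  85  85  85  84  84  89  94  95  95  95  95  95  93  92 105 132
  139]
 [112  84  84  86  85  83  83  90  94  94  95  95  94  93  94  95 121 134
  139]
 [112  84  85  86  83  84  84 107 111 113 113 112 112 112 113 134 136 138
  139]
 [112  83  84  86  84  82  85 118 132 134 134 135 135 134 136 138 139 138
  139]
 [105  83  84  86  84  83  85 119 134 139 138 138 139 139 140 138 138 139
  138]
 [102  84  83  86  85  85  84 117 134 139 139 138 139 140 139 139 139 139
  138]
 [103  83  84  84  85  85  84 119 134 138 139 138 138 138 138 138 138 138
  139]
 [104  84  84  84  86  84  83 115 133 139 138 138 138 137 139 138 138 137
  139]
 [103  83  85  86  85  86  83 105 130 1
[... 1401 characters left out ...]
350 348 349
  349]
 [243 244 241 240 239 242 242 348 348 350 350 349 348 350 350 348 350 349
  349]
 [241 242 239 239 238 239 240 349 349 351 351 350 351 349 349 349 349 350
  349]
 [238 238 237 235 236 236 239 401 401 400 401 400 401 401 400 400 401 401
  402]
 [236 236 235 232 233 234 235 402 401 401 402 401 400 402 401 402 402 401
  402]
 [234 234 230 231 177 178 177 176 177 402 401 402 402 401 401 403 401 401
  401]]
[215, 215, 214, 215, 176, 137, 123, 122, 123, 124, 133, 141, 144, 144, 144, 143, 142, 141, 142, 141, 142, 139, 141, 140, 140, 140, 140, 140, 139, 137, 138, 163, 208, 150, 122, 122, 122, 123, 123, 123, 123, 122, 134, 139, 141, 140, 141, 140, 142, 140, 140, 140, 140, 140, 139]
```

```bash
cat >> h.py <<'E'
def WD(c,u,v,z):
    f=240/np.tan(np.radians(c['vfov']/2)); T=Tw(c); x,y=u-c['cx'],v-c['cy']; rr=np.hypot(x,y); th=rr/f
    d=np.array([x/rr*np.sin(th),y/rr*np.sin(th),np.cos(th)]); return T[:3,:3]@(d/d[2]*z)+T[:3,3]
def cross(col,a,b,lev,up):
    for v in range(a,b):
        if (col[v]<lev<=col[v+1]) if up else (col[v]>lev>=col[v+1]): return v+(col[v]-lev)/(col[v]-col[v+1])
E
python3 - <<'E'
from h import *
c=L('w5'); im=cv2.cvtColor(c['img'],cv2.COLOR_RGB2GRAY).astype(float)
print('foot surf centre',WD(c,320,241,.268),'tip',WD(c,326.4,241,.268),'shank@foot',WD(c,313,241,.266),'upper shank',WD(c,313,253,.237))
print('block z check',W(c,300,208),W(c,340,245), 'ledge',W(c,430,230))
R={-10:[],10:[],20:[]}
for u in range(268,360,4):
    for k,(a,b,l,up) in {-10:(190,202,134,1),10:(208,219,0,0),20:(220,235,132,1)}.items():
        if k==10: continue
        v=cross(im[:,u],a,b,l,up)
        if v: R[k].append(W(c,u,v,.049))
for k,p in R.items():
    if p: p=np.array(p); a=np.polyfit(p[:,0],p[:,1],1); print(k,len(p),np.polyval(a,.54).round(4),np.degrees(np.arctan(a[0])).round(2),np.std(p[:,1]-np.polyval(a,p[:,0])).round(5))
hsv=cv2.cvtColor(c['img'],cv2.COLOR_RGB2HSV); m=cv2.inRange(hsv,(5,110,60),(18,255,255)); m[:205]=0;m[222:]=0
for v in range(210,222): 
    xs=np.where(m[v,260:360])[0]+260
    if len(xs): print(v,xs.min(),xs.max(),len(xs))
print(c['img'][214:219,300:345].tolist()[2][::2])
print(im[213:221,280:345:3].astype(int))
print((c['z_map'][213:221,280:345:3]*1000).astype(int))
E
```

```text
foot surf centre [0.53542078 0.3892129  0.12493484] tip [0.53080296 0.38913216 0.12493966] shank@foot [0.54047821 0.38876732 0.12685698] upper shank [0.54049423 0.38840618 0.15683096]
block z check [0.55254297 0.37954362 0.04750712] [0.51470286 0.41378312 0.04903602] ledge [0.41413118 0.40742648 0.00743149]
-10 23 0.3671 0.73 5e-05
20 23 0.3967 0.98 5e-05
216 282 339 58
217 327 338 12
218 327 338 12
[[222, 146, 95], [222, 146, 96], [222, 146, 97], [222, 146, 97], [222, 147, 98], [222, 147, 99], [221, 145, 94], [220, 141, 83], [220, 141, 83], [220, 141, 84], [221, 142, 85], [221, 141, 83], [220, 141, 83], [221, 141, 84], [210, 138, 84], [203, 135, 84], [203, 136, 85], [203, 136, 86], [203, 135, 85], [200, 135, 84], [194, 165, 148], [190, 185, 184], [190, 185, 184]]
[[138 139 138 139 139 138 139 139 139 140 140 140 139 140 139 140 140 141
  141 140 140 140]
 [137 137 136 137 137 137 137 137 138 137 138 139 138 138 138 138 138 139
  139 138 139 139]
 [143 138 138 139 140 138 138 139 138 139 139 141 140 141 140 139 138 136
  136 136 139 141]
 [208 166 166 166 166 162 163 163 163 164 164 
[... 464 characters left out ...]
1 340 339 339 339 338 340 340
  339 340 339 339]
 [340 340 341 340 339 340 340 340 340 340 341 342 340 339 339 340 339 341
  339 341 340 339]
 [341 341 340 341 342 341 340 341 340 340 340 340 341 341 341 340 340 341
  341 340 341 340]
 [382 376 376 375 376 376 376 375 376 376 377 375 377 375 376 375 367 367
  366 366 376 380]
 [382 382 383 382 383 383 382 382 382 381 382 377 377 377 377 377 366 367
  365 366 381 384]
 [377 378 378 379 379 378 378 379 379 378 379 378 378 377 378 379 366 366
  366 366 379 379]
 [374 372 372 373 374 372 375 374 373 375 373 373 374 373 376 373 375 375
  376 374 374 375]
 [368 368 366 367 368 368 369 369 367 368 368 369 369 369 368 369 370 369
  370 368 369 370]]
```

```bash
python3 - <<'E'
from h import *
c=L('w5')
print('catch rear/front',W(c,326.4,217,.0235),W(c,339.6,217,.0235), W(c,326.4,217),WD(c,332,217.5,.366), 'bar rear',W(c,281,216,.014),'block front',W(c,367,200,.049))
im=cv2.cvtColor(c['img'],cv2.COLOR_RGB2GRAY).astype(int); print(im[200,360:374],im[217,322:344])
E
```

```text
catch rear/front [0.52713159 0.39256067 0.0235    ] [0.51405258 0.39230488 0.0235    ] [0.52667809 0.39487489 0.01237302] [0.52162301 0.39277868 0.02436757] bar rear [0.57286328 0.39424564 0.014     ] block front [0.49132849 0.37055136 0.049     ]
[144 144 145 144 145 144 144 146 196 212 212 255 255 255] [ 78  79  77  79  79 145 160 161 162 161 162 162 161 161 162 161 167 190
 207 208 207 208]
```

Call:
{"fn": "step_arm", "kwargs": {"commands": [[[-1, -1.2, 10], 0], [[0, 0, 14], 0], [[0, 0, 14], 0], [[0, 0, 12], 0], [[0, 0, 8], 0], [[0, 0, 4], 0], [[0, 0, 0], 0], [[0, 0, 0], 0]]}}

```text
time_s: 9.48
tcp_pos: [0.5416, 0.3909, 0.1641]
eef_rot: [-180.0, 0.0, -89.0]
contact_force: [-0.0, -0.7, -0.8]
gripper_width: 0.0197
```

```bash
python3 - <<'E'
from h import *
s=r.get_state(); print(s['time_s'],s['tcp_pos'],s['eef_rot'],s['contact_force'],s['moment'])
c=cap('wrist','w6'); c=L('w6'); big(c['img'],220,160,420,310,4,'w6c')
c=cap('side','s6'); big(c['img'],240,120,360,250,4.5,'s6c')
E
```

```text
9.475 [0.54159961 0.39089232 0.16410716] [-1.79961069e+02  3.38299233e-02 -8.89555692e+01] [-0.02918256 -0.65447898 -0.75746625] [ 0.08888484 -0.02716957  0.00448418]
```

View pics/w6c.png

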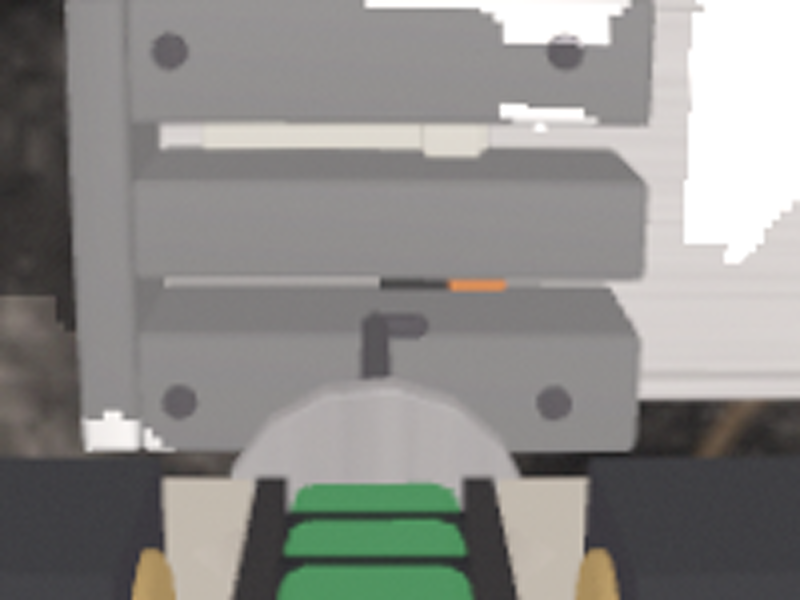

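View pics/s6c.png

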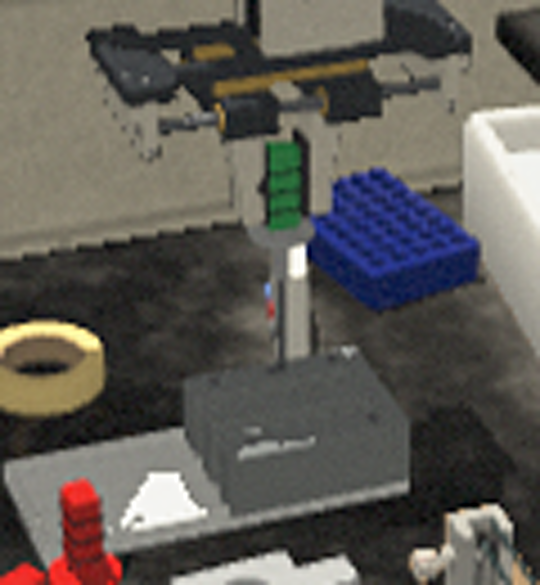

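```bash
python3 - <<'E'
from h import *
c=L('w6'); im=cv2.cvtColor(c['img'],cv2.COLOR_RGB2GRAY).astype(float)
print(im[236:248,322].astype(int), (c['z_map'][236:248,322]*1000).astype(int)); 
print('foot',WD(c,320,241,.2685+.0),WD(c,320,241,.2707),'tip edge',im[241,318:332].astype(int))
R={-10:[],20:[]}
for u in list(range(262,306,3))+list(range(336,370,3)):
    for k,(a,b,l,up) in {-10:(196,208,None,1),20:(233,248,None,1)}.items():
        seg=im[a-3:b+3,u]; l=(np.percentile(seg,10)+np.percentile(seg,90))/2
        v=cross(im[:,u],a,b,l,up)
        if v: R[k].append(W(c,u,v,.049))
for k,p in R.items():
    p=np.array(p); a=np.polyfit(p[:,0],p[:,1],1); print(k,len(p),np.polyval(a,.536).round(4),np.degrees(np.arctan(a[0])).round(2),np.std(p[:,1]-np.polyval(a,p[:,0])).round(5))
R=[]
for u in range(265,310,3):  # +10 edge: max gradient dark
    R.append(W(c,u,160+278/4,.049)[1])
print('+10~',np.median(R)); print(im[222:248,290].astype(int),im[222:248,345].astype(int))
E
```

```text
[124 125 107  93  97  99  97  97 112 139 143 143] [302 301 267 269 268 268 268 269 284 284 284 284]
foot [0.53713419 0.39097611 0.06323209] [0.53708459 0.39156588 0.06111282] tip edge [100 100 100 100  99  98  97  96  96 118 125 124 125 125]Traceback (most recent call last):
  File "<stdin>", line 12, in <module>
IndexError: too many indices for array: array is 1-dimensional, but 2 were indexed
```

```bash
python3 - <<'E'
from h import *
c=L('w6'); im=cv2.cvtColor(c['img'],cv2.COLOR_RGB2GRAY).astype(float)
for u in (270,285,300,345,360): print(u,im[194:210,u].astype(int),im[224:248,u].astype(int))
for u,v in ((280,204.5),(280,243)): print(W(c,u,v,.049))
E
```

```text
270 [211 209 189 139 126 126 125 126 126 126 129 138 144 145 144 145] [141 141 141 142 137 159 165 144 127 126 125 125 125 126 125 126 126 126
 127 135 140 142 143 142]
285 [217 216 214 147 128 126 126 126 126 126 129 139 144 146 145 144] [141 141 140 140 137 161 164 144 126 125 126 125 126 126 126 125 126 126
 128 134 139 143 143 144]
300 [217 217 212 139 126 126 126 124 125 127 130 138 143 145 144 144] [141 141 140 141 138 162 165 144 126 125 126 125 126 125 125 126 125 125
 126 134 139 141 143 143]
345 [212 210 194 135 124 127 126 126 127 126 128 138 142 146 146 145] [143 141 142 141 138 138 154 157 142 127 125 126 126 126 126 125 125 125
 126 132 138 143 142 142]
360 [210 212 196 145 126 126 126 126 127 126 127 136 142 146 147 146] [142 142 141 141 138 147 165 162 126 125 125 125 126 126 126 126 127 126
 127 131 139 143 143 143]
[0.56724766 0.36719242 0.049     ]
[0.56736491 0.39706265 0.049     ]
```

Call:
{"fn": "step_arm", "kwargs": {"commands": [[[0, 0, 4], 0], [[0, 0, 3], 0], [[0, 0, 3], 0], [[0, 0, 3], 0], [[0, 0, 3], 0], [[0, 0, 3], 0], [[0, 0, 0], 0]]}}

```text
time_s: 10.45
tcp_pos: [0.5412, 0.3905, 0.1442]
eef_rot: [180.0, -0.0, -89.0]
contact_force: [-0.6, 0.9, -1.4]
gripper_width: 0.0198
```

Call:
{"fn": "step_arm", "kwargs": {"commands": [[[0, 0, 3], 0], [[0, 0, 3], 0], [[0, 0, 3], 0], [[0, 0, 3], 0], [[0, 0, 3], 0], [[0, 0, 2], 0], [[0, 0, 0], 0]]}}

```text
time_s: 11.32
tcp_pos: [0.5413, 0.3906, 0.1274]
eef_rot: [180.0, -0.0, -89.0]
contact_force: [-0.5, -0.2, -1.3]
gripper_width: 0.0198
```

```bash
python3 - <<'E'
from h import *
for i in range(2):
    s=r.get_state(); print(s['time_s'],s['tcp_pos'],s['contact_force'],s['moment'])
c=cap('wrist','w7'); c=L('w7'); big(c['img'],220,160,420,310,4,'w7c')
E
```

```text
11.325 [0.54129033 0.39060341 0.12737648] [-0.50139488 -0.24120501 -1.34397267] [ 0.04580789 -0.04809032  0.04210152]
11.325 [0.54129033 0.39060341 0.12737648] [-0.50139488 -0.24120501 -1.34397267] [ 0.04580789 -0.04809032  0.04210152]
```

View pics/w7c.png

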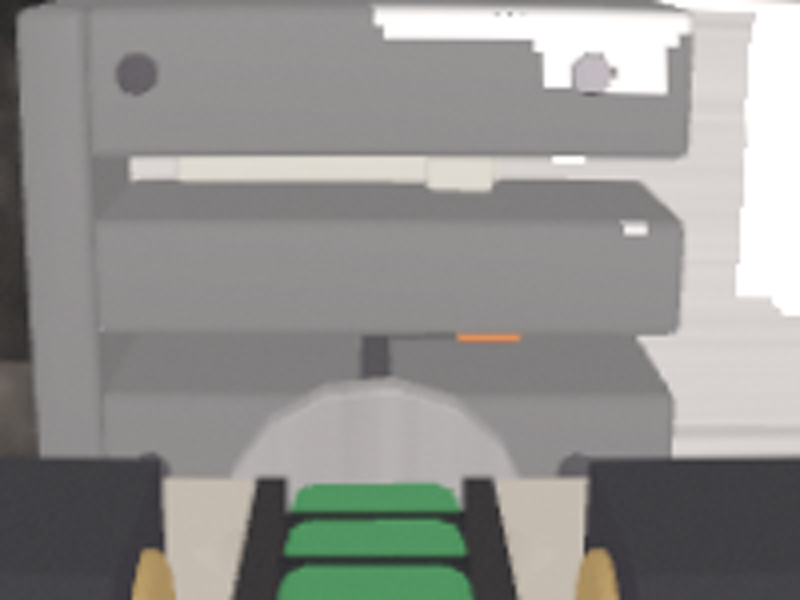

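Call:
{"fn": "step_arm", "kwargs": {"commands": [[[0, 0, 1.5], 0], [[0, 0, 1.5], 0], [[0, 0, 1], 0], [[0, 0, 1], 0], [[0, 0, 1], 0], [[0, 0, 0], 0]]}}

```text
time_s: 12.12
tcp_pos: [0.5413, 0.3906, 0.1214]
eef_rot: [180.0, -0.0, -89.0]
contact_force: [-0.0, -0.1, -3.0]
gripper_width: 0.0195
```

Call:
{"fn": "step_arm", "kwargs": {"commands": [[[0, 0, 0.7], 0], [[0, 0, 0.7], 0], [[0, 0, 0], 0]]}}

```text
time_s: 12.5
tcp_pos: [0.5413, 0.3907, 0.1201]
eef_rot: [180.0, -0.0, -89.0]
contact_force: [0.5, 0.6, -1.0]
gripper_width: 0.02
```

Call:
{"fn": "step_arm", "kwargs": {"commands": [[[0, 0, 0.5], 0], [[0, 0, 0.5], 0], [[0, 0, 0], 0]]}}

```text
time_s: 12.88
tcp_pos: [0.5413, 0.3907, 0.1191]
eef_rot: [180.0, -0.0, -89.0]
contact_force: [0.9, -0.4, -0.9]
gripper_width: 0.0199
```

Call:
{"fn": "step_arm", "kwargs": {"commands": [[[0, 0, 0.5], 0], [[0, 0, 0], 0]]}}

```text
time_s: 13.12
tcp_pos: [0.5414, 0.3907, 0.1186]
eef_rot: [-180.0, 0.0, -89.0]
contact_force: [-0.7, -0.2, -1.1]
gripper_width: 0.0199
```

Call:
{"fn": "step_arm", "kwargs": {"commands": [[[0, 0, 0.5], 0], [[0, 0, 0], 0]]}}

```text
time_s: 13.38
tcp_pos: [0.5414, 0.3907, 0.1183]
eef_rot: [-180.0, 0.0, -89.0]
contact_force: [-0.2, -0.3, 0.1]
gripper_width: 0.0198
```

Call:
{"fn": "step_arm", "kwargs": {"commands": [[[0, 0, 0.4], 0], [[0, 0, 0], 0]]}}

```text
time_s: 13.62
tcp_pos: [0.5415, 0.3907, 0.1182]
eef_rot: [-180.0, 0.0, -89.0]
contact_force: [-0.8, 0.9, 2.7]
gripper_width: 0.0197
```

Call:
{"fn": "step_arm", "kwargs": {"commands": [[[0, 0, -0.7], 0], [[0, 0, -0.6], 0], [[0, 2, 0], 0], [[0, 2, 0], 0], [[0, 2, 0], 0], [[0, 2, 0], 0], [[0, 0, 0], 0]]}}

```text
time_s: 14.5
tcp_pos: [0.5332, 0.3906, 0.1191]
eef_rot: [-180.0, 0.0, -88.9]
contact_force: [-0.5, -0.2, -0.9]
gripper_width: 0.0194
```

Call:
{"fn": "step_arm", "kwargs": {"commands": [[[0, 1, 0], 0], [[0, 1, 0], 0], [[0, 1, 0], 0], [[0, 0, 0], 0]]}}

```text
time_s: 15.0
tcp_pos: [0.5303, 0.3905, 0.1191]
eef_rot: [-180.0, -0.0, -89.0]
contact_force: [-1.0, 0.5, -0.8]
gripper_width: 0.0197
```

Call:
{"fn": "step_arm", "kwargs": {"commands": [[[0, 0.7, 0], 0], [[0, 0.7, 0], 0], [[0, 0, 0], 0]]}}

```text
time_s: 15.38
tcp_pos: [0.5293, 0.3905, 0.1192]
eef_rot: [-180.0, 0.0, -89.0]
contact_force: [2.2, -0.2, -2.3]
gripper_width: 0.0198
```

```bash
python3 - <<'E'
from h import *
c=cap('wrist','w8'); c=L('w8'); big(c['img'],220,160,420,310,4,'w8c')
E
```

```text
(no output)
```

View pics/w8c.png

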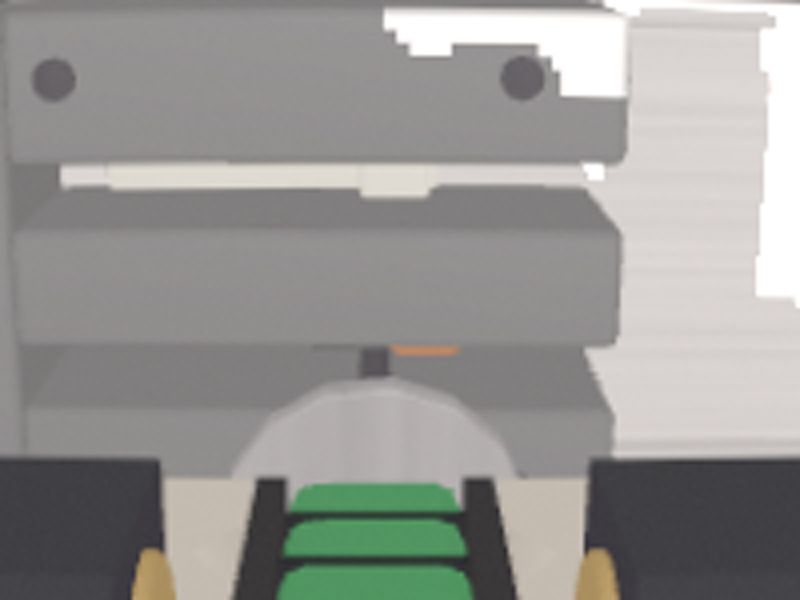

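The shank (crop column 374) sits right behind the orange lip (rear edge at about 392), so the hook is under it. I'm starting the drag slowly.

Call:
{"fn": "step_arm", "kwargs": {"commands": [[[0, 0.7, 0], 0], [[0, 0.7, 0], 0], [[0, 0.7, 0], 0], [[0, 0.7, 0], 0], [[0, 0.7, 0], 0], [[0, 0.7, 0], 0]], "grip_force": 60}}

```text
time_s: 16.18
tcp_pos: [0.5263, 0.3907, 0.1197]
eef_rot: [-179.8, 0.0, -88.9]
contact_force: [7.9, -0.3, -3.1]
gripper_width: 0.0193
```

Call:
{"fn": "step_arm", "kwargs": {"commands": [[[0, 1.2, 0], 0], [[0, 1.2, 0], 0], [[0, 1.2, 0], 0], [[0, 1.2, 0], 0], [[0, 1.2, 0], 0], [[0, 1.2, 0], 0], [[0, 1.2, 0], 0], [[0, 1.2, 0], 0]]}}

```text
time_s: 17.18
tcp_pos: [0.5169, 0.3907, 0.1199]
eef_rot: [-179.8, 0.1, -88.9]
contact_force: [8.4, -1.7, -2.4]
gripper_width: 0.019
```

```bash
python3 - <<'E'
from h import *
s=r.get_state(); print(s['time_s'],s['tcp_pos'],s['contact_force'],s['moment'])
c=cap('wrist','w9'); c=L('w9'); big(c['img'],220,160,420,310,4,'w9c')
E
```

```text
17.175 [0.51688985 0.39067606 0.11993468] [ 8.43351219 -1.6709283  -2.39649599] [-0.378104   -3.91601962  0.01778585]
```

View pics/w9c.png

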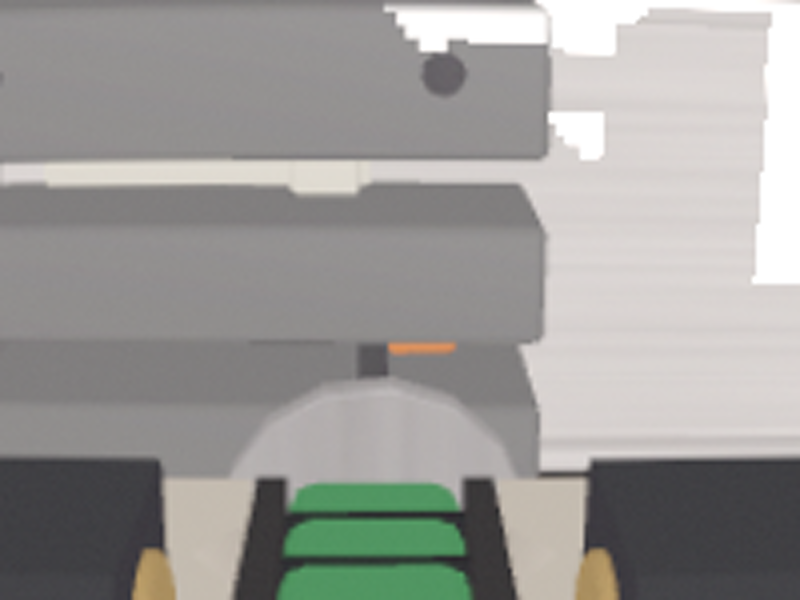

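Call:
{"fn": "step_arm", "kwargs": {"commands": [[[0.05, 1.5, 0], 0], [[0.05, 1.5, 0], 0], [[0.05, 1.5, 0], 0], [[0.05, 1.5, 0], 0], [[0, 1.5, 0], 0], [[0, 1.5, 0], 0], [[0, 1.5, 0], 0], [[0, 1.5, 0], 0], [[0, 1.5, 0], 0], [[0, 1.5, 0], 0]]}}

```text
time_s: 18.48
tcp_pos: [0.5006, 0.3903, 0.12]
eef_rot: [-179.9, 0.1, -88.9]
contact_force: [1.8, -0.1, 2.8]
gripper_width: 0.0199
```

Call:
{"fn": "step_arm", "kwargs": {"commands": [[[0, 1.5, 0], 0], [[0, 1.5, 0], 0], [[0, 1.5, 0], 0], [[0, 1.5, 0], 0], [[0, 1.5, 0], 0], [[0, 1.5, 0], 0], [[0, 1.5, 0], 0], [[0, 1.5, 0], 0], [[0, 1.5, 0], 0], [[0, 1.5, 0], 0]]}}

```text
time_s: 19.73
tcp_pos: [0.4853, 0.3897, 0.1194]
eef_rot: [-180.0, 0.0, -88.9]
contact_force: [4.2, 0.5, 5.1]
gripper_width: 0.0198
```

```bash
python3 - <<'E'
from h import *
s=r.get_state(); print(s['time_s'],s['tcp_pos'],s['contact_force'],s['moment'])
c=cap('wrist','w10'); c=L('w10'); big(c['img'],220,160,420,310,4,'w10c')
E
```

```text
19.725 [0.48525856 0.38970977 0.11940072] [4.18469147 0.47050677 5.09252352] [ 0.17104206 -1.83178361  0.0189221 ]
```

View pics/w10c.png

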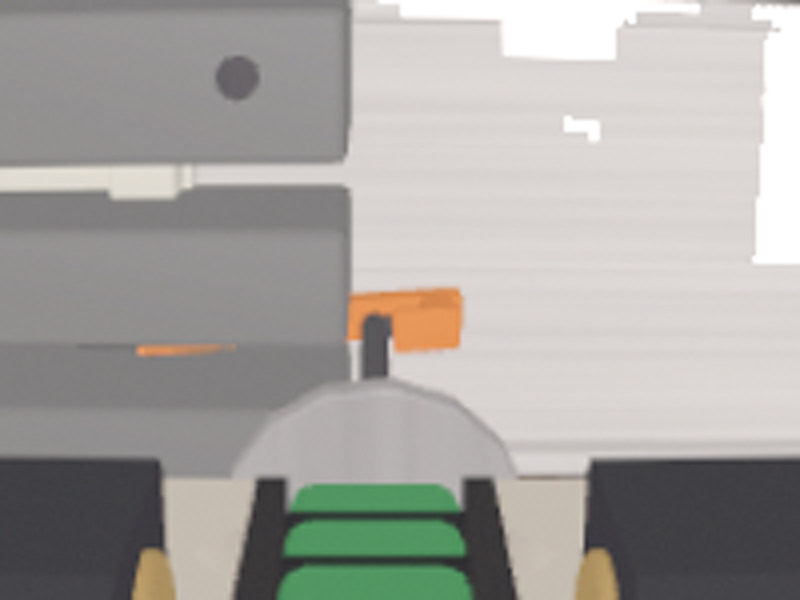

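Call:
{"fn": "step_arm", "kwargs": {"commands": [[[0, 0, -0.6], 0], [[0, 1.5, 0], 0], [[0, 1.5, 0], 0], [[0, 2, 0], 0], [[0, 2, 0], 0], [[0, 2, 0], 0], [[0, 2, 0], 0], [[0, 2, 0], 0], [[0, 2, 0], 0]]}}

```text
time_s: 20.9
tcp_pos: [0.47, 0.3892, 0.1196]
eef_rot: [180.0, -0.0, -89.0]
contact_force: [0.4, -0.1, -0.6]
gripper_width: 0.0197
```

Call:
{"fn": "step_arm", "kwargs": {"commands": [[[0, 2, 0], 0], [[0, 2, 0], 0], [[0, 2, 0], 0], [[0, 2, 0], 0], [[0, 2, 0], 0], [[0, 2, 0], 0], [[0, 2, 0], 0], [[0, 2, 0], 0], [[0, 2, 0], 0], [[0, 2, 0], 0]]}}

```text
time_s: 22.15
tcp_pos: [0.45, 0.3888, 0.1197]
eef_rot: [-180.0, 0.0, -89.0]
contact_force: [0.2, 0.2, -1.1]
gripper_width: 0.0199
```

```bash
python3 - <<'E'
from h import *
s=r.get_state(); print(s['time_s'],s['tcp_pos'],s['contact_force'],s['moment'])
c=cap('wrist','w11'); c=L('w11'); big(c['img'],200,160,440,340,3.3,'w11c')
E
```

```text
22.15 [0.45002982 0.38883227 0.11966562] [ 0.23241995  0.20625809 -1.08441391] [ 0.05305175 -0.14376049  0.06304409]
```

View pics/w11c.png

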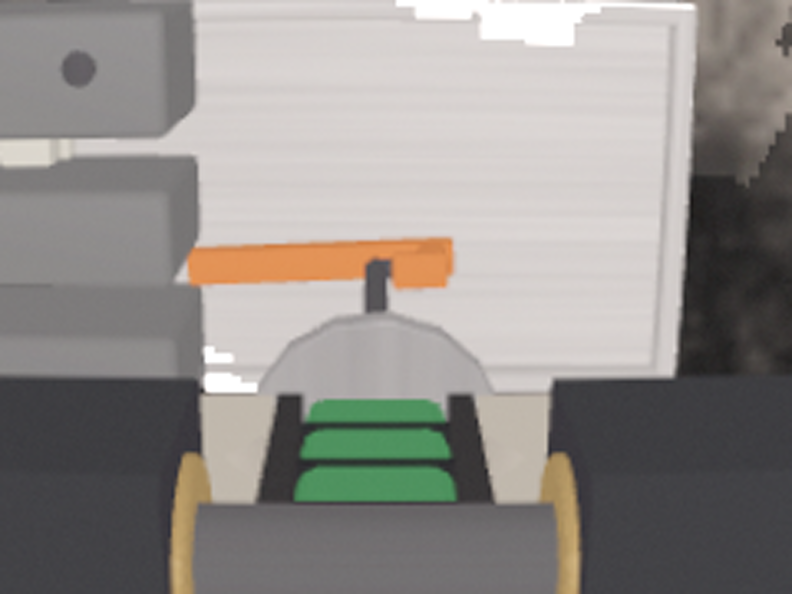

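Call:
{"fn": "step_arm", "kwargs": {"commands": [[[0, 2, 0], 0], [[0, 2.5, 0], 0], [[0, 2.5, 0], 0], [[0, 2.5, 0], 0], [[0, 2.5, 0], 0], [[0, 2.5, 0], 0], [[0, 2.5, 0], 0], [[0, 2.5, 0], 0], [[0, 2.5, 0], 0], [[0, 2.5, 0], 0], [[0, 0, 0], 0]]}}

```text
time_s: 23.58
tcp_pos: [0.4255, 0.3884, 0.1197]
eef_rot: [180.0, -0.0, -88.9]
contact_force: [-0.1, -0.2, -1.6]
gripper_width: 0.0198
```

Call:
{"fn": "step_arm", "kwargs": {"commands": [[[0, -1.5, 0], 0], [[0, -2, 0], 0], [[0, -2, 0], 0], [[0, -2, 0], 0], [[0, -2, 0], 0], [[0, -2, 0], 0], [[0, 0, 0], 0]]}}

```text
time_s: 24.45
tcp_pos: [0.4373, 0.3886, 0.1196]
eef_rot: [180.0, -0.0, -89.0]
contact_force: [0.8, 0.3, -1.1]
gripper_width: 0.0196
```

```bash
python3 - <<'E'
from h import *
s=r.get_state(); print(s['time_s'],s['tcp_pos'],s['contact_force'],s['moment'])
c=cap('wrist','w12'); c=L('w12'); big(c['img'],200,160,440,340,3.3,'w12c')
E
```

```text
24.45 [0.43727386 0.38857071 0.11961768] [ 0.77383264  0.33431184 -1.07740879] [ 0.07447149 -0.02608311 -0.03742379]
```

View pics/w12c.png

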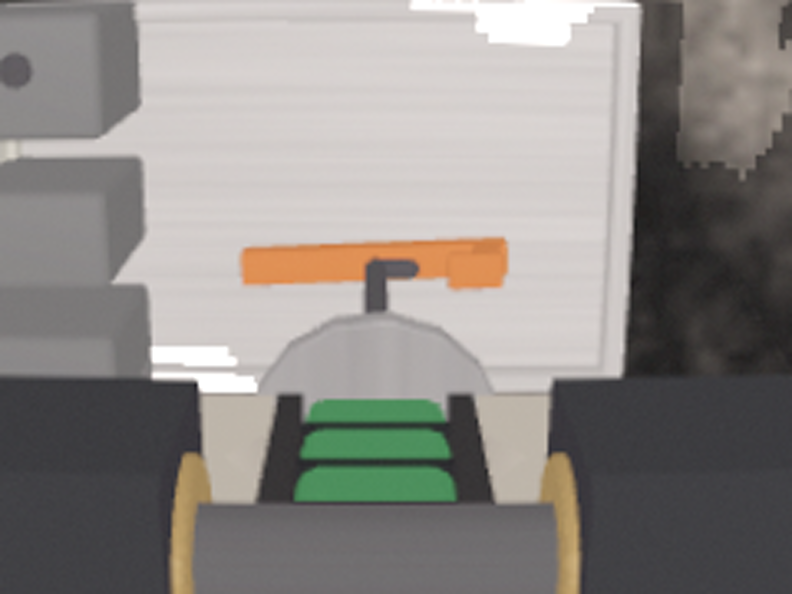

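Call:
{"fn": "step_arm", "kwargs": {"commands": [[[0, 0, -2], 0], [[0, 0, -4], 0], [[0, 0, -8], 0], [[0, 0, -14], 0], [[0, 0, -16], 0], [[0, 0, -18], 0], [[0, 0, -18], 0], [[0, 0, -16], 0], [[0, 0, -12], 0], [[0, 0, -8], 0], [[0, 0, 0], 0]]}}

```text
time_s: 25.88
tcp_pos: [0.4372, 0.3887, 0.2361]
eef_rot: [-180.0, 0.0, -89.0]
contact_force: [0.2, 0.3, -1.4]
gripper_width: 0.0196
```

```bash
python3 - <<'E'
from h import *
s=r.get_state(); print(s['time_s'],s['tcp_pos'],s['eef_rot'],s['contact_force'],s['moment'])
c=cap('wrist','w13'); c=L('w13'); big(c['img'],200,100,440,340,2.5,'w13c')
c=L('w4'); q=lambda u,v,z=None:W(c,200+u/3-1/3,180+v/3-1/3,z)
print('hole',q(350,163,.105),[q(*p,.105).round(4) for p in((302,163),(398,163),(350,118),(350,209))])
print('plate',np.mean([q(*p,.105) for p in((240,62),(476,82),(456,268),(233,250))],0), [q(*p,.105).round(4) for p in((240,62),(476,82),(456,268),(233,250))])
print(q(270,150),q(430,230))
E
```

```text
25.875 [0.43724319 0.38873788 0.23608446] [-1.79981052e+02  3.33277644e-02 -8.89585702e+01] [ 0.23284677  0.30256453 -1.39255471] [ 0.1124599  -0.04200707  0.03412255]
hole [0.43875187 0.13761209 0.105     ] [array([0.451 , 0.1396, 0.105 ]), array([0.4265, 0.1356, 0.105 ]), array([0.4407, 0.1259, 0.105 ]), array([0.4367, 0.1498, 0.105 ])]
plate [0.43817452 0.13873943 0.105     ] [array([0.4705, 0.116 , 0.105 ]), array([0.4105, 0.1114, 0.105 ]), array([0.4062, 0.1616, 0.105 ]), array([0.4655, 0.166 , 0.105 ])]
[0.45965646 0.13749984 0.10493451] [0.41509572 0.15203168 0.10555066]
```

View pics/w13c.png

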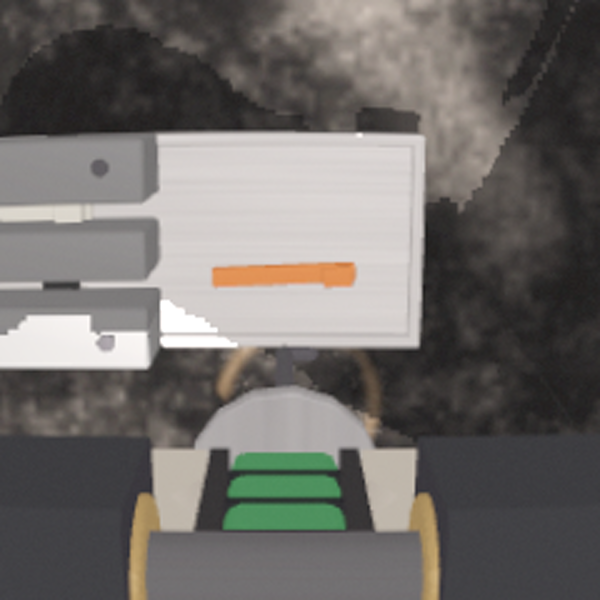

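Call:
{"fn": "step_arm", "kwargs": {"commands": [[[31, 0, 0], 0], [[32, 0, 0], 0], [[32, 0, 0], 0], [[32, 0, 0], 0], [[32, 0, 0], 0], [[32, 0, 0], 0], [[31, 0, 0], 0], [[29, 1.6, 0], 0], [[0, 0, 0], -8.2], [[0, 0, 0], 0], [[0, 0, 0], 0]]}}

```text
time_s: 27.3
tcp_pos: [0.44, 0.1375, 0.2355]
eef_rot: [180.0, -0.0, -80.9]
contact_force: [0.2, -0.6, -1.7]
gripper_width: 0.0196
```

```bash
python3 - <<'E'
from h import *
s=r.get_state(); print(s['time_s'],s['tcp_pos'],s['eef_rot'],s['contact_force'],s['moment'])
c=cap('wrist','w14'); c=L('w14'); big(c['img'],240,160,400,300,5,'w14c')
im=cv2.cvtColor(c['img'],cv2.COLOR_RGB2GRAY)
print(im[234:256,306:332]); print((c['z_map'][234:256,306:332]*1000).astype(int))
E
```

```text
27.3 [0.44004918 0.1374846  0.23553008] [ 1.79989215e+02 -3.06638098e-03 -8.09234414e+01] [ 0.1882706  -0.59843994 -1.74441114] [ 0.12406634 -0.03299444 -0.01891197]
[[ 67  68  68  68  68  67  68  69  71  69  69  71  69  69  70  69  70  70
   70  69  70  68  58  44  65 106]
 [ 67  69  67  68  68  68  68  67  67  69  66  67  66  68  67  68  69  66
   69  66  68  58  42  34  68 108]
 [ 68  68  68  67  68  70  68  69  68  67  69  67  67  68  68  68  67  67
   67  66  61  44  32  29  80 121]
 [ 67  67  68  67  70  69  68  69  65  68  69  67  67  68  68  68  67  66
   68  62  46  35  27  51  95 127]
 [ 69  68  68  69  67  67  66  64  61  64  66  66  66  67  66  65  67  65
   65  54  39  32  28  78 114 129]
 [ 68  70  68  69  68  65  62  61  60  61  65  66  67  66  65  66  64  66
   67  58  45  33  61  98 123 130]
 [ 68  69  67  68  65  62  60  61  60  59  62  69  68  72  71  68  70  70
   68  67  58  54  91 118 128 134]
 [ 71  69  69  69  63  59  60  60  60  60  60  68  71  70  71  71  70  70
   69  68  70  84 111 126 132 134]
 [ 68  70  70  69  63  59  59  61  61  60  58  65  67  69  69 
[... 3163 characters left out ...]
01 301 301
  300 302 302 302 301 301 301 301]
 [301 301 301 300 242 244 239 241 239 241 243 301 303 302 300 303 300 300
  301 302 301 300 301 302 301 303]
 [300 302 301 301 241 241 238 239 238 239 241 303 302 301 300 301 303 302
  302 302 300 302 301 303 301 301]
 [302 301 302 301 239 238 236 235 236 237 238 301 302 302 301 302 302 302
  301 302 302 303 301 303 302 301]
 [302 302 303 301 235 235 234 233 233 234 236 301 302 303 301 302 303 302
  302 302 302 302 301 303 302 304]
 [302 302 303 302 234 233 232 232 231 178 178 179 177 302 302 302 301 302
  303 302 302 304 302 302 302 301]
 [177 178 176 177 177 176 176 177 175 176 176 175 176 176 176 177 177 302
  302 303 302 303 302 304 303 302]]
```

View pics/w14c.png

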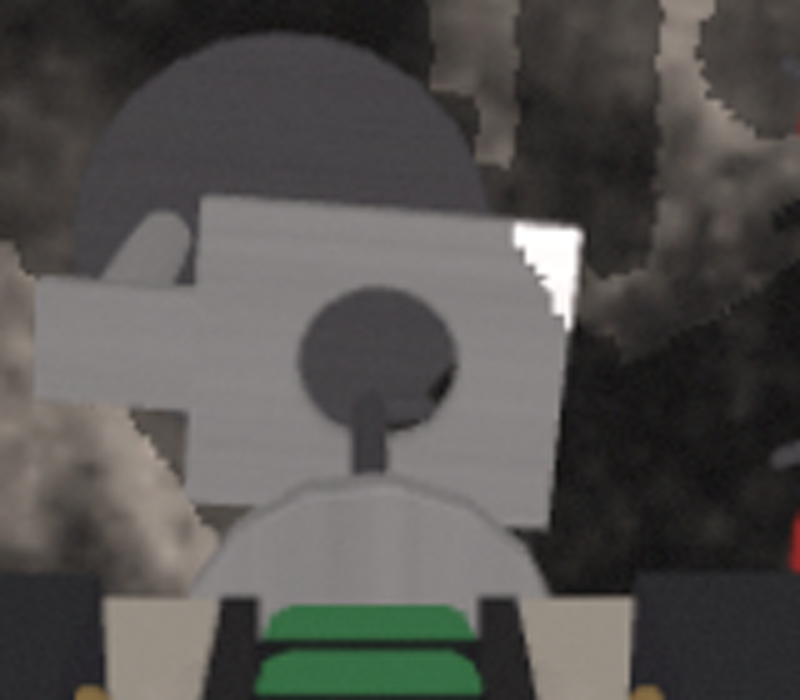

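```bash
python3 - <<'E'
from h import *
c=L('w14'); q=lambda u,v,z=None:W(c,240+u/5-.4,160+v/5-.4,z)
print('hole',q(378,359.5,.105),[q(*p,.105).round(4) for p in((299,359),(457,359),(378,287),(378,432))])
print('foot axis mid',WD(c,320,241.2,.2705),'tip',WD(c,326.5,241.2,.2705),'shank up',WD(c,313,248,.245), 'plate z',q(250,400),q(500,300))
E
```

```text
hole [0.43869346 0.13769789 0.105     ] [array([0.4512, 0.1396, 0.105 ]), array([0.4262, 0.1356, 0.105 ]), array([0.4406, 0.126 , 0.105 ]), array([0.4368, 0.1496, 0.105 ])]
foot axis mid [0.43534988 0.13748576 0.13277629] tip [0.43067403 0.13674287 0.13277979] shank up [0.44077783 0.13579509 0.15852794] plate z [0.45801856 0.1478756  0.1038843 ] [0.42107977 0.12501579 0.10498721]
```

Call:
{"fn": "step_arm", "kwargs": {"commands": [[[0, 0, 8], 0], [[0, 0, 8], 0], [[0, 0, 6], 0], [[0, 0, 5], 0], [[0, 0, 5], 0], [[0, 0, 6], 0], [[0, 0, 6], 0], [[0, 0, 0], 0]]}}

```text
time_s: 28.35
tcp_pos: [0.4398, 0.1374, 0.1911]
eef_rot: [179.9, -0.0, -80.8]
contact_force: [0.8, 0.8, -0.8]
gripper_width: 0.0195
```

Call:
{"fn": "step_arm", "kwargs": {"commands": [[[0, 0, 8], 0], [[0, 0.5, 10], 0], [[0, 0.5, 10], 0], [[0, 0, 10], 0], [[0, 0, 10], 0], [[0, 0, 8], 0], [[0, 0, 6], 0], [[0, 0, 4], 0], [[0, 0, 2], 0], [[0, 0, 1], 0], [[0, 0, 0], 0]]}}

```text
time_s: 29.72
tcp_pos: [0.4392, 0.1375, 0.1228]
eef_rot: [-180.0, 0.0, -80.8]
contact_force: [0.2, -0.5, -0.5]
gripper_width: 0.0195
```

Call:
{"fn": "step_arm", "kwargs": {"commands": [[[0, 0, 1], 0], [[0, 0, 1], 0], [[0, 0, 1], 0], [[0, 0, 0.7], 0], [[0, 0, 0], 0]]}}

```text
time_s: 30.35
tcp_pos: [0.4391, 0.1374, 0.1189]
eef_rot: [180.0, -0.0, -80.8]
contact_force: [0.1, -0.1, -1.2]
gripper_width: 0.0196
```

Call:
{"fn": "step_arm", "kwargs": {"commands": [[[0, 0, 0.5], 0], [[0, 0, 0], 0]]}}

```text
time_s: 30.6
tcp_pos: [0.4391, 0.1374, 0.1184]
eef_rot: [180.0, -0.0, -80.8]
contact_force: [-0.1, 0.3, -1.4]
gripper_width: 0.0196
```

Call:
{"fn": "step_arm", "kwargs": {"commands": [[[0, 0, 0.5], 0], [[0, 0, 0], 0]]}}

```text
time_s: 30.85
tcp_pos: [0.4391, 0.1374, 0.1179]
eef_rot: [180.0, -0.0, -80.8]
contact_force: [-0.3, 0.5, -0.9]
gripper_width: 0.0197
```

Call:
{"fn": "step_arm", "kwargs": {"commands": [[[0, 0, 0.5], 0], [[0, 0, 0], 0]]}}

```text
time_s: 31.1
tcp_pos: [0.4392, 0.1375, 0.1176]
eef_rot: [-180.0, 0.0, -80.8]
contact_force: [-0.9, -0.3, 1.3]
gripper_width: 0.0197
```

Call:
{"fn": "step_arm", "kwargs": {"commands": [[[0, 0, 0.4], 0], [[0, 0, 0], 0]]}}

```text
time_s: 31.35
tcp_pos: [0.4392, 0.1374, 0.1175]
eef_rot: [-180.0, -0.0, -80.7]
contact_force: [-3.1, -0.1, 7.0]
gripper_width: 0.02
```

The collar has seated at the original height. I'll back off the small preload and let go.

Call:
{"fn": "step_arm", "kwargs": {"commands": [[[0, 0, -0.5], 0], [[0, 0, 0], 0]]}}

```text
time_s: 31.6
tcp_pos: [0.4391, 0.1374, 0.1175]
eef_rot: [180.0, 0.0, -80.8]
contact_force: [-1.1, 0.5, 1.3]
gripper_width: 0.0195
```

Call:
{"fn": "step_arm", "kwargs": {"commands": [[[0, 0, 0], 0], [[0, 0, 0], 0], [[0, 0, 0], 0], [[0, 0, 0], 0], [[0, 0, 0], 0]], "gripper": 0.4}}

```text
time_s: 32.22
tcp_pos: [0.4392, 0.1374, 0.1176]
eef_rot: [-180.0, 0.0, -80.8]
contact_force: [-0.9, -0.3, -0.9]
gripper_width: 0.0526
```

Call:
{"fn": "step_arm", "kwargs": {"commands": [[[0, 0, -5], 0], [[0, 0, -10], 0], [[0, 0, -15], 0], [[0, 0, -20], 0], [[0, 0, -25], 0], [[0, 0, -30], 0], [[0, 0, -25], 0], [[0, 0, 0], 0], [[0, 0, 0], 0]]}}

```text
time_s: 33.35
tcp_pos: [0.4389, 0.1373, 0.2476]
eef_rot: [180.0, 0.0, -80.8]
contact_force: [-0.2, -0.5, -0.5]
gripper_width: 0.0529
```

```bash
python3 - <<'E'
from h import *
s=r.get_state(); print(s['time_s'],s['tcp_pos'],s['eef_rot'],s['contact_force'],s['gripper_width'])
c=cap('wrist','w15')
c=cap('side','s15'); big(c['img'],220,150,380,300,4,'s15c')
c=cap('top','t15')
E
```

```text
33.35 [0.43885574 0.13730088 0.24758161] [ 1.79999520e+02  1.77963720e-02 -8.07668776e+01] [-0.19330665 -0.54913282 -0.47057092] 0.05285049169876883
```

View pics/w15.png

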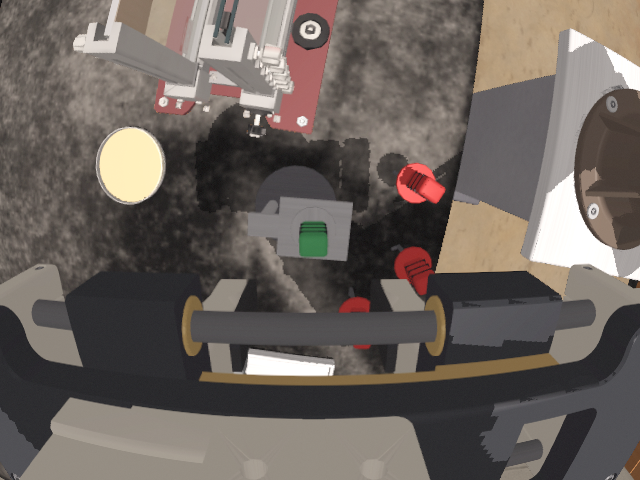

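View pics/s15c.png

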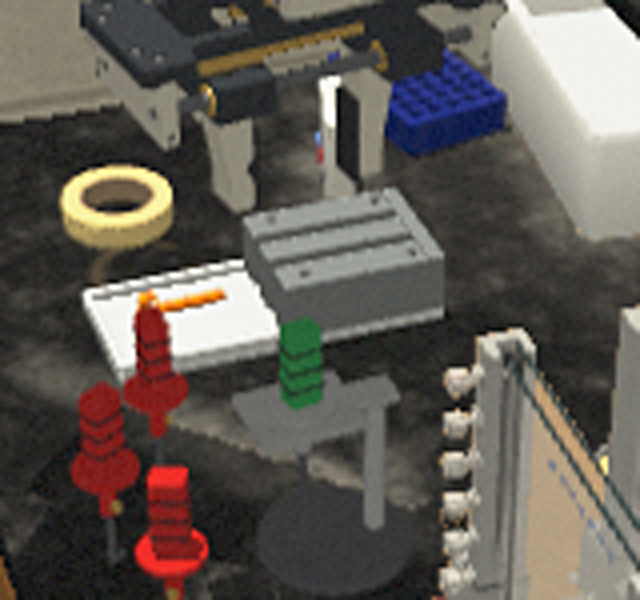

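View pics/t15.png

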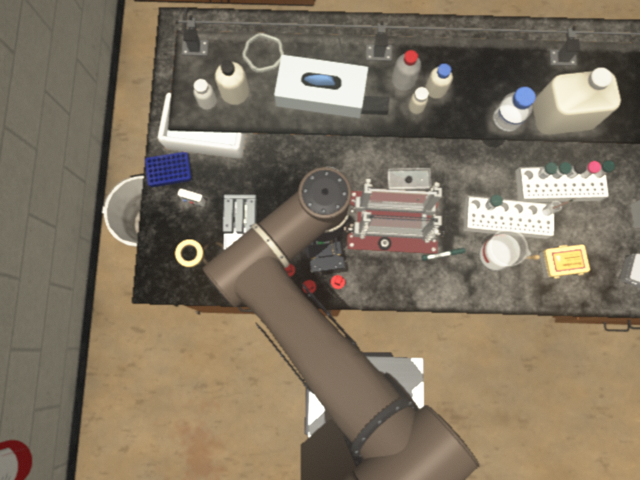

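```bash
python3 - <<'E'
from h import *
a=L('top0');b=L('t15')
big(np.hstack([a['img'][185:275,215:262],b['img'][185:275,215:262]]),0,0,94,90,6,'cmp')
s=L('s15'); big(s['img'],230,190,340,260,7,'s15d')
c=L('w13'); q=lambda u,v,z:W(c,200+u/2.5-.3,100+v/2.5-.3,z)
pts=np.array([q(u,v,.014)[:2] for u,v in((213,270),(355,265),(213,287),(355,285))]); print('spacer world',pts.round(4)); print('block front x at y~.39',q(158,260,.049))
E
```

```text
spacer world [[0.4671 0.3872]
 [0.4081 0.3841]
 [0.4671 0.3945]
 [0.4079 0.3926]]
block front x at y~.39 [0.48545093 0.37713849 0.049     ]
```

View pics/cmp.png

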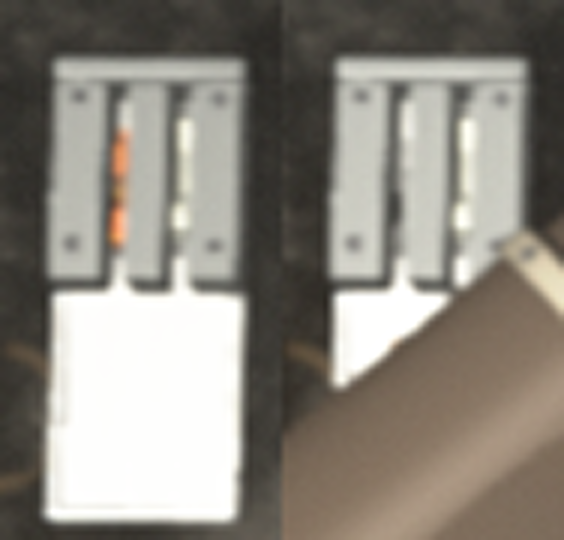

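View pics/s15d.png

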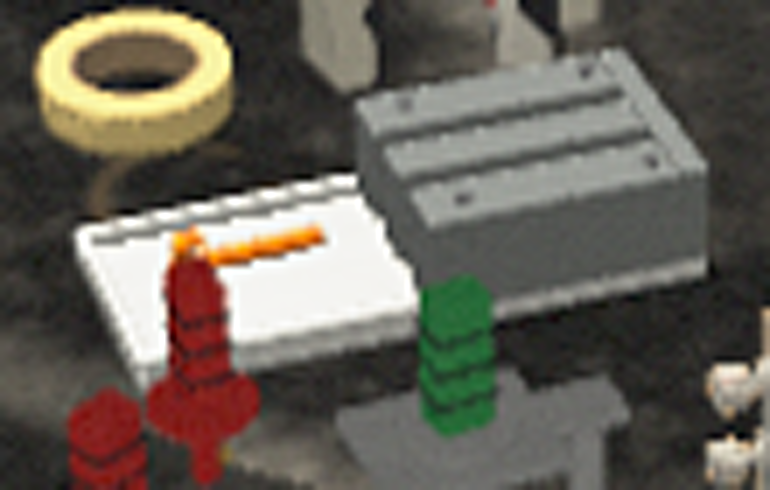

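```bash
python3 -c "
from h import *
print(r.get_state()['time_s'], close_job())"
```

```text
the job is handed in; nothing more can be done
33.5 None
```

I hooked the orange spacer out of the left slot onto the ledge, hung the green pick back in its ring and handed the job in at 33.5 s.

- **Feeling down:** I lowered the hook gently until it touched the bar behind the catch, at about 4 N, then slid it forward under the lip.
- **Drag:** I pulled the spacer about 104 mm along its slot. The largest drag force I read was about 8.4 N.
- **Hanging back:** I unhooked, lifted and lowered the pick into the ring. Its collar seated at the original height, with a brief reading of about 7 N before I let go.

**Last checks**
- **Orange spacer:** it lies flat on the ledge. Its rear end is about 20 mm clear of the dock block; two estimates of the block's front edge gave 18 and 23 mm.
- **Pick:** the side and wrist pictures show it upright in the ring, with the gripper open and well above it.
- **White spacer:** in the before-and-after top views it sits in the same place. The arm hid its front end in the last one.
- **Other things:** the tape, petri dish, marker and red look-alikes look where they were, judged by eye.

**Disagreements:** the top and wrist cameras differed by about 2 mm and 1° on the dock's position and yaw. I used the wrist camera, which showed the hook and the slot in the same picture. While the spacer was leaving the slot, the hook pressed on it with about 6 N, so I raised it 0.6 mm and the force went away.

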